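Pack the sealed samples into the transport caddy

ROBOT

A 6-joint arm with a two-finger parallel gripper is mounted at the origin on the work surface. World frame = base frame: x ahead of the robot, y to its left, z up, the work surface at z = 0. Lengths are in m, angles in rad, forces in N, time in s.
With the tool pointing down it reaches from about 0.325 to 0.9 m from the base axis. Payload 3.5 kg.
Tool frame: the origin (TCP) lies between the finger pads; the fingertips stand 8 mm ahead of it and the grasp point (between the pads) lies 11 mm behind it; x points along the fingers, y is the direction in which the jaws open and shut, and the axes are right-handed (so a half turn about x gives the same grasp; the last joint's range is limited). The gripper opens to 85 mm and grips with 20 to 120 N. Pads are 22 mm wide; open, the fingers measure 114 mm over their backs; the gripper's body (76 mm by 85 mm) begins 54 mm behind the grasp point. The pads swing forward as they close: fully open they stand 13 mm farther back than shut.
Start: joints at [-1.249, 0.276, -0.026, 1.268, 0, 1.467], TCP at [0.258, -0.569, 0.239] pointing down, gripper open.
Joint ranges: [-3.12, 3.12], [-0.85, 1.88], [-1.08, 1.24], [-1.95, 2.15], [-1.57, 1.53], [-3.14, 3.14]. Speed limits (rad/s): [2.57, 2.57, 3.14, 3.14, 3.14, 3.14].

INTERFACE

Orientations are given as a unit quaternion [w, x, y, z].
In Python, from rig import robot gives the robot as it stands.
- The arm moves only by the tool send_rows, never from a script. Its arguments are lists of equal length, an entry for each row: "delta_pos": the shift along the tool's x, y, z in cm, a list of three; "twist": the turn, a rotation vector about the tool's x, y, z in degrees, a list of three; "grip": the finger opening in cm, from 0 to 8.54. In form: {"delta_pos": [[x, y, z], ...], "twist": [[rx, ry, rz], ...], "grip": [grip, ...]}. A call has 1 to 5 rows; each row shifts and turns the commanded pose from where the row before left it, along the tool's axes as they then stand; what a row does not reach is not made up. A row lasts 1/10 s, in which the tool goes at most 50 mm and 8.59 degrees, less where a joint would pass 70% of its speed; a pose out of reach is approached as far as the arm can. A call with a gripper value outside its range is refused whole. The fingers move at their own pace and stop on an object; the grip force is fixed at half the most. Time passes only in rows, so rows that do not move let the fingers close. It gives the time, the measured TCP pose, the force and the opening at its end, in the units of the state.
- robot.sense(): the state, without advancing time (a new reading comes with each control period).
- robot.snapshot(name): name is "scene" or "top" or "wrist"; returns the picture (420x560x3 uint8, blue, green, red); there is no depth.
- robot.camera_params(name): a dict with "fovy" (degrees; the focal length in pixels is half the picture's height over the tangent of half this angle, whatever the lens; pixels are square), "cx", "cy" (the principal point, pixels), "rvec" (rotation vector, rad) and "tvec" (3), from world to camera coordinates, as OpenCV has them. Camera axes: x right, y down, z forward; pixel columns grow to the right and rows downward; lengths in m; the calibration is good to about 2 mm. A picture is of the moment at which its call begins: read the wrist's pose just before it. camera_params takes no time and is no camera call; for the wrist camera it gives the pose at the moment of the call.
- robot.sign_off(): hands the job in, once; it reports no verdict.
The state is a dict: "clock": time; "joint_pos": joint angles; "qvel": joint speeds; "effort": joint torques, N m; "tcp_pos": TCP position; "orientation": TCP orientation; "contact_force": force on the tool from outside, world axes, zero at the start; "wrist_torque": the same for the moment, N m; "opening": finger opening in m.
Only numpy, scipy, OpenCV 4.12 (cv2) and the standard library are available. Lean on these libraries where they do the work, as an engineer would, in place of code of your own. Each camera call takes 0.05 s, during which the arm holds its last target.

TASK

Pack the four sealed samples into the blue transport caddy, each set down upright on the floor of the well made for its shape: the lidded wide jar in the large round well, the capped vial in the small round well, the square bottle in the square well and the closed slide box in the long slot. Keep them upright on the way and do not drop them. The jar and the vial that are open and empty do not belong: leave them standing where they are.

Things in the scene. Friction and masses are not known exactly. Their poses are not given: they have to be found in the camera images.
- jar: Lidded wide sample jar, round, 60 mm tall: clear body 50 mm in diameter with a reddish content, white ribbed lid 52 mm in diameter from 44 to 60 mm height; about 90 g, standing upright on the bench (z = 0) at the start. Origin at the centre of its underside, z up. Its upper part can be gripped anywhere around from above. 
- vial: Capped sample vial, round, 62 mm tall: glass body 26 mm in diameter with a reddish content, white cap 27 mm in diameter from 47 to 62 mm height; about 35 g, standing upright on the bench (z = 0) at the start. Origin at the centre of its underside, z up. Its upper part can be gripped anywhere around from above. 
- bottle: Square white bottle, body 40 x 40 x 50 mm with a round white cap 28 mm in diameter on top, 66 mm tall in all; about 80 g, standing upright on the bench (z = 0) at the start. Origin at the centre of its underside, z up, x and y square to its flat sides. Grip it by two opposite flat sides (40 mm apart, up to 50 mm height).
- slides: Closed white slide box, a plain oblong block 68 x 28 mm and 56 mm tall with a grey seam; about 70 g, standing upright on the bench (z = 0) at the start. Origin at the centre of its underside, z up, x along its 68 mm length, y across its 28 mm width. Grip it across the width.
- open_jar: Look-alike, to be left alone: open, empty round jar without lid, 50 mm in diameter, 52 mm tall, loose, standing upright on the bench (z = 0) at the start. Origin at the centre of its underside, z up.
- open_vial: Look-alike, to be left alone: open, empty round glass vial without cap, 26 mm in diameter, 52 mm tall, loose, standing upright on the bench (z = 0) at the start. Origin at the centre of its underside, z up.
- well_jar: Fixed grey insert block, 96 x 96 x 20 mm, one of four (2 x 2, 98 mm apart, any arrangement) in the blue caddy, a fixed 204 mm square tray with 22 mm rim. Origin: centre of the block's underside, 4 mm above the bench; x, y along its sides, z up. Blind well in its middle, floor 5 mm and rim 20 mm above the origin: large and round, 70 mm in diameter, for the lidded jar.
- well_vial: Fixed grey insert block, 96 x 96 x 20 mm, one of four (2 x 2, 98 mm apart, any arrangement) in the blue caddy, a fixed 204 mm square tray with 22 mm rim. Origin: centre of the block's underside, 4 mm above the bench; x, y along its sides, z up. Blind well in its middle, floor 5 mm and rim 20 mm above the origin: small and round, 45 mm in diameter, for the capped vial.
- well_bottle: Fixed grey insert block, 96 x 96 x 20 mm, one of four (2 x 2, 98 mm apart, any arrangement) in the blue caddy, a fixed 204 mm square tray with 22 mm rim. Origin: centre of the block's underside, 4 mm above the bench; x, y along its sides, z up. Blind well in its middle, floor 5 mm and rim 20 mm above the origin: square, 58 x 58 mm, sides along the block's x and y, for the square bottle.
- well_slides: Fixed grey insert block, 96 x 96 x 20 mm, one of four (2 x 2, 98 mm apart, any arrangement) in the blue caddy, a fixed 204 mm square tray with 22 mm rim. Origin: centre of the block's underside, 4 mm above the bench; x, y along its sides, z up. Blind well in its middle, floor 5 mm and rim 20 mm above the origin: a long slot, 84 mm along the block's x by 45 mm along its y, for the slide box, whose length goes along the slot.
Mind the look-alikes: they are no part of the job. What is shaped like the well_slides but orange is not meant.

How it is judged:
At the end, for the whole second after the job is handed in: Each sealed sample is at rest on the floor of its own well: within 14 mm of its centre, its underside less than 9 mm above the insert's origin, within 0.12 rad of upright; the open jar and open vial stand upright within 30 mm of where they began (horizontal distance between jar and well_jar below 0.014 m and z of jar in the frame of well_jar below 0.009 m and angle between each of jar, vial, bottle, slides, open_jar, open_vial's own z axis and vertical below 0.12 rad and linear speed of each of jar, vial, bottle, slides below 0.02 m/s and horizontal distance between vial and well_vial below 0.014 m and z of vial in the frame of well_vial below 0.009 m and horizontal distance between bottle and well_bottle below 0.014 m and z of bottle in the frame of well_bottle below 0.009 m and horizontal distance between slides and well_slides below 0.014 m and z of slides in the frame of well_slides below 0.009 m and distance of each of open_jar, open_vial from where it was at the start of the episode below 0.03 m); the robot touches nothing.
It fails at once if a sealed sample is tipped by more than 0.6 rad (angle between any of jar, vial, bottle, slides's own z axis and vertical above 0.6 rad).
It fails at once if a sealed sample is dropped: it falls free with its underside more than 45 mm above the bench ((height (world z) of jar above 0.045 m and linear speed of jar above 0.3 m/s and contact force between jar and anything else below 0.01 N) or (height (world z) of vial above 0.045 m and linear speed of vial above 0.3 m/s and contact force between vial and anything else below 0.01 N) or (height (world z) of bottle above 0.045 m and linear speed of bottle above 0.3 m/s and contact force between bottle and anything else below 0.01 N) or (height (world z) of slides above 0.045 m and linear speed of slides above 0.3 m/s and contact force between slides and anything else below 0.01 N)).
It fails at once if the open jar or the open vial is moved by more than 30 mm or tipped by more than 0.6 rad (distance of any of open_jar, open_vial from where it was at the start of the episode above 0.03 m or angle between any of open_jar, open_vial's own z axis and vertical above 0.6 rad).
It also fails if it takes over 109 s, if anything falls off the work surface, if the arm or the gripper's body presses on something with over 40 N, if the wrist force passes 120 N, or if a joint passes its speed limit or range.

## Working session

There is one attempt and no reset: what is moved stays moved. The work goes in short steps, Python scripts to look and compute and a tool call to move; the robot and the scene stay as the last step left them, time stands still between calls to the robot, and variables do not carry over. Pictures are saved under pics/ and viewed, and the job is handed in when it is done.

Besides the shell and the picture viewer there is one more tool, called after "Emit:" as name(argument=value, ...) on one line, values as JSON. send_rows: Moves the arm, as the interface text tells. Its arguments: {"type":"object","properties":{"delta_pos":{"type":"array"},"twist":{"type":"array"},"grip":{"type":"array"}},"required":["delta_pos","twist","grip"]}

```bash
mkdir -p pics
python3 - <<'E'
from rig import robot
import cv2
s=robot.sense();print(s)
for n in("scene","top","wrist"):
    print(n,robot.camera_params(n)); cv2.imwrite(f"pics/{n}0.png",robot.snapshot(n))
E
```

```text
{'clock': 0.0, 'joint_pos': array([-1.24937121e+00,  2.77131929e-01, -2.78664454e-02,  1.26799009e+00,
        5.03745138e-06,  1.46739771e+00]), 'qvel': array([-0.00013205, -0.00061408, -0.00013619,  0.00174691, -0.00232206,
       -0.00087162]), 'effort': array([ 1.09654485e-05, -4.45509946e+01,  2.95202315e+01,  1.65570283e-02,
       -2.46732070e-04, -5.90762468e-06]), 'tcp_pos': array([ 0.2573557 , -0.56873468,  0.23816713]), 'orientation': array([-0.14830024, -0.6911318 , -0.1498415 ,  0.6912969 ]), 'contact_force': array([-0.58359868, -0.43018382,  0.04288405]), 'wrist_torque': array([ 0.02608756, -0.01875331,  0.00785728]), 'opening': 0.08537665917687969}
scene {'fovy': 44.12068971005155, 'cx': 287.80327577878785, 'cy': 217.94765065802844, 'rvec': array([ 2.12087253,  1.36066619, -0.48597326]), 'tvec': array([-0.24829427, -0.27601081,  1.65549434])}
top {'fovy': 51.41082888733084, 'cx': 269.61824622800185, 'cy': 209.50904388381932, 'rvec': array([ 2.10188227, -2.1346238 ,  0.20011147]), 'tvec': array([0.0740595 , 0.45935222, 1.21531489])}
wrist {'fovy': 58.9322464504502, 'cx': 281.1668046847865, 'cy': 208.95017065046594, 'rvec': array([-2.44618345,  1.57780876,  0.21506483]), 'tvec': array([-0.62269926, -0.03512272,  0.37728716])}
```

View pics/top0.png

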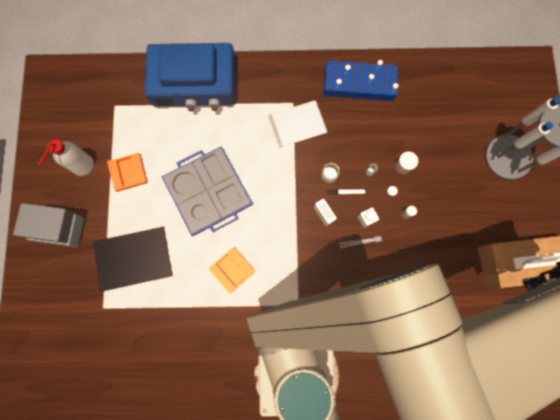

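View pics/scene0.png

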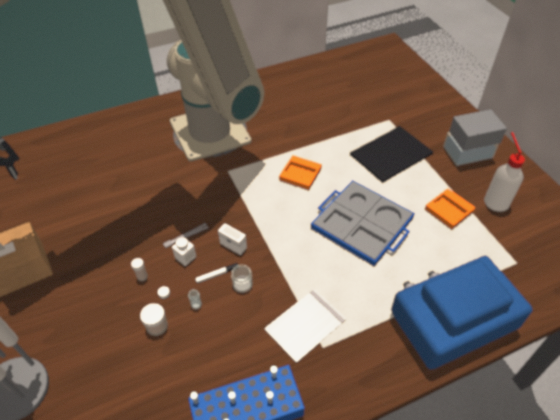

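View pics/wrist0.png

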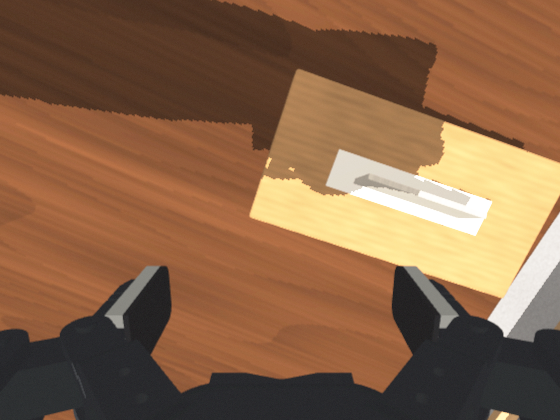

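```bash
cat > h.py <<'E'
import numpy as np,cv2
from rig import robot
def cam(n):
    p=robot.camera_params(n); f=210/np.tan(np.radians(p['fovy']/2))
    K=np.array([[f,0,p['cx']],[0,f,p['cy']],[0,0,1]]); R=cv2.Rodrigues(np.array(p['rvec']))[0]
    return K,R,np.array(p['tvec'])
def back(c,u,v,z):
    K,R,t=c; d=R.T@np.linalg.inv(K)@np.array([u,v,1.]); o=-R.T@t
    return o+d*(z-o[2])/d[2]
def proj(c,P):
    K,R,t=c; q=K@(R@np.asarray(P,float)+t); return q[:2]/q[2]
def crop(img,x0,y0,x1,y1,s,name):
    o=cv2.resize(img[y0:y1,x0:x1],None,fx=s,fy=s,interpolation=cv2.INTER_CUBIC)
    for x in range((x0+9)//10*10,x1,10):
        cv2.line(o,((x-x0)*s,0),((x-x0)*s,6 if x%50 else 14),(0,255,0),1)
        if x%20==0: cv2.putText(o,str(x),((x-x0)*s,24),0,.35,(0,255,0),1)
    for y in range((y0+9)//10*10,y1,10):
        cv2.line(o,(0,(y-y0)*s),(6,(y-y0)*s),(0,255,0),1)
        if y%20==0:cv2.putText(o,str(y),(8,(y-y0)*s+4),0,.35,(0,255,0),1)
    cv2.imwrite(name,o)
E
python3 - <<'E'
from h import *
t=cv2.imread('pics/top0.png'); s=cv2.imread('pics/scene0.png')
crop(t,300,140,430,260,5,'pics/tA.png');crop(t,150,135,265,250,5,'pics/tB.png')
crop(s,120,210,270,340,5,'pics/sA.png');crop(s,300,170,430,270,6,'pics/sB.png')
for n in('top','scene'):
    c=cam(n); print(n,'cam pos',-c[1].T@c[2])
E
```

```text
top cam pos [0.21918347 0.06342791 1.28117722]
scene cam pos [ 1.2516122  -0.30196928  1.10488687]
```

View pics/tA.png

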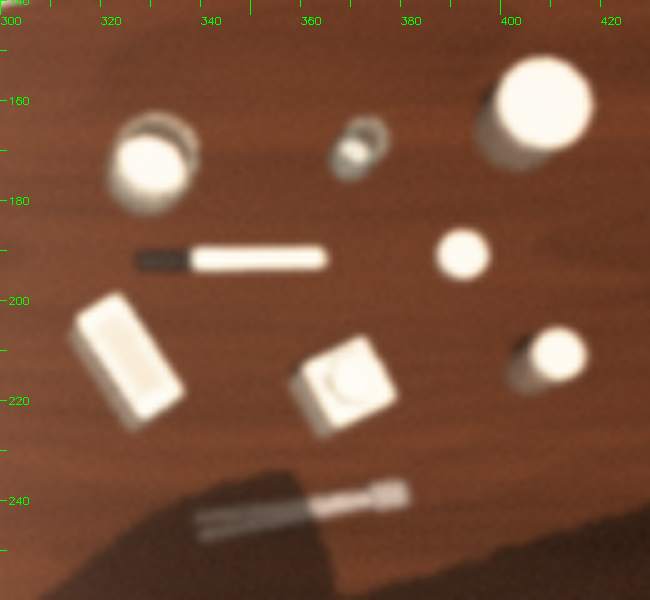

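View pics/tB.png

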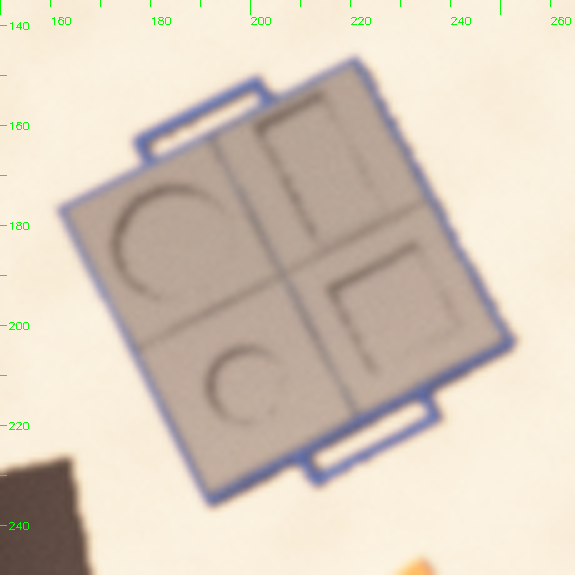

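View pics/sA.png

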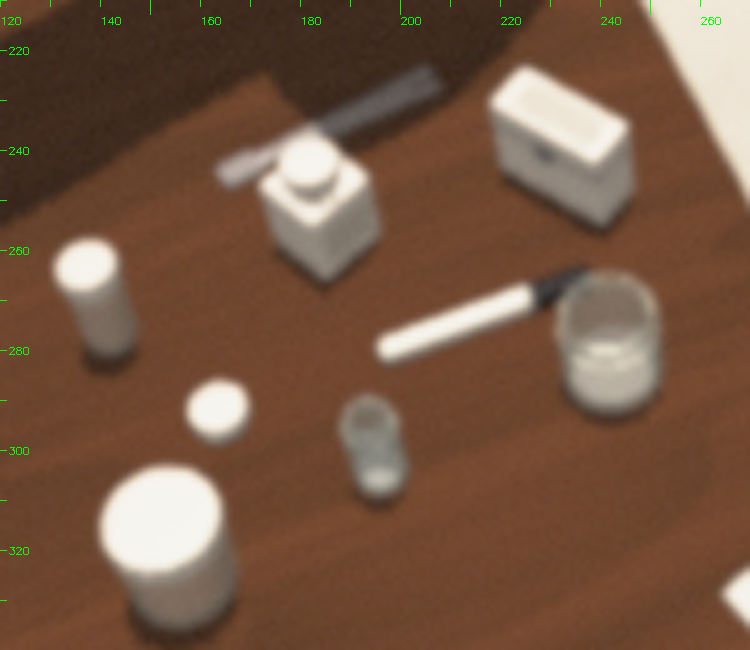

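View pics/sB.png

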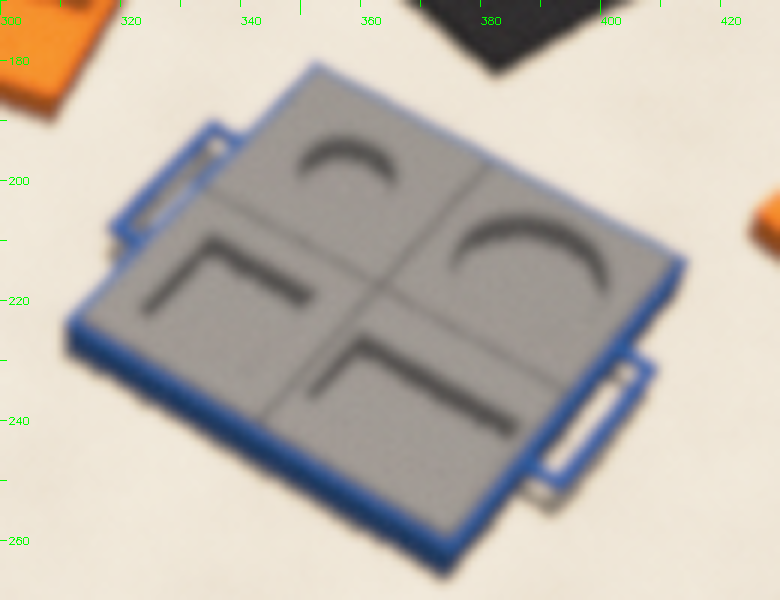

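Run:
```python
from h import *
T=cam('top');S=cam('scene')
def pr(n,c,p,z): 
    P=[back(c,u,v,z)[:2] for u,v in p]; print(n,np.round(P,4).tolist(), 'mean',np.round(np.mean(P,0),4), 'sides',np.round([np.linalg.norm(P[i]-P[i-1]) for i in range(len(P))],4), 'ang',np.round([np.degrees(np.arctan2(*(P[i]-P[i-1])[::-1])) for i in range(len(P))],1))
pr('caddyT',T,[(161,176.5),(220,146.8),(252,203.2),(190.7,235)],.022)
pr('caddyS',S,[(412.5,213.5),(373,260.5),(311.5,223),(352,181)],.022)
pr('ctrT',T,[(205.5,190.3)],.024);pr('ctrS',S,[(361.5,217.5)],.024)
pr('jarT',T,[(408.5,161)],.06);pr('jarS',S,[(152,313.5)],.06)
pr('vialT',T,[(411.5,210.8)],.062);pr('vialS',S,[(137,263)],.062)
pr('botT',T,[(372,207),(379,219.5),(365,226.5),(360,213)],.05)
pr('botcapT',T,[(369,215)],.066);pr('botcapS',S,[(180,242)],.066)
pr('slT',T,[(323.5,198.5),(337,218),(328,224),(316,204.5)],.056)
pr('slS',S,[(226,223.5),(245.5,235.5),(238.5,243),(218,230.5)],.056)
pr('ojT',T,[(331.5,170.5)],.052);pr('ojS',S,[(240,274)],.052)
pr('ovT',T,[(373.5,167)],.052);pr('ovS',S,[(194,294)],.052)
pr('stopper?T',T,[(392.5,191)],.01);pr('S',S,[(162.5,291)],.01)
```

```text
caddyT [[0.5706, 0.3902], [0.6607, 0.2143], [0.4846, 0.1187], [0.3929, 0.2978]] mean [0.5272 0.2553] sides [0.2002 0.1976 0.2003 0.2012] ang [  27.5  -62.9 -151.5  117.1]
caddyS [[0.5715, 0.3845], [0.6609, 0.2073], [0.4867, 0.1197], [0.3964, 0.2941]] mean [0.5289 0.2514] sides [0.1971 0.1985 0.195  0.1964] ang [  27.3  -63.2 -153.3  117.4]
ctrT [[0.5255, 0.2562]] mean [0.5255 0.2562] sides [0.] ang [0.]
ctrS [[0.5273, 0.2502]] mean [0.5273 0.2502] sides [0.] ang [0.]
jarT [[0.5948, -0.3393]] mean [ 0.5948 -0.3393] sides [0.] ang [0.]
jarS [[0.599, -0.3402]] mean [ 0.599  -0.3402] sides [0.] ang [0.]
vialT [[0.4469, -0.336]] mean [ 0.4469 -0.336 ] sides [0.] ang [0.]
vialS [[0.4502, -0.3365]] mean [ 0.4502 -0.3365] sides [0.] ang [0.]
botT [[0.462, -0.2275], [0.4253, -0.2453], [0.4057, -0.2042], [0.445, -0.1921]] mean [ 0.4345 -0.2172] sides [0.0393 0.0408 0.0455 0.0412] ang [ -64.4 -154.1  115.5   17.1]
botcapT [[0.4359, -0.2138]] mean [ 0.4359 -0.2138] sides [0.] ang [0.]
botcapS [[0.4356, -0.223]] mean [ 0.4356 -0.223 ] sides [0.] ang [0.]
slT [[0.488, -0.0884], [0.4305, -0.1246], [0.4136, -0.0983], [0.4707, -0.0662]] mean [ 0.4507 -0.0944] sides [0.0281 0.0679 0.0313 0.0655] ang [ -52.1 -147.8  122.7   29.3]
slS [[0.4198, -0.096], [0.4774, -0.0645], [0.4921, -0.0893], [0.4329, -0.1227]] mean [ 0.4556 -0.0931] sides [0.0297 0.0656 0.0289 0.068 ] ang [ 116.2   28.7  -59.2 -150.6]
ojT [[0.5721, -0.1154]] mean [ 0.5721 -0.1154] sides [0.] ang [0.]
ojS [[0.5777, -0.1189]] mean [ 0.5777 -0.1189] sides [0.] ang [0.]
ovT [[0.5807, -0.2385]] mean [ 0.5807 -0.2385] sides [0.] ang [0.]
ovS [[0.5848, -0.2373]] mean [ 0.5848 -0.2373] sides [0.] ang [0.]
stopper?T [[0.5177, -0.301]] mean [ 0.5177 -0.301 ] sides [0.] ang [0.]
S [[0.5179, -0.3021]] mean [ 0.5179 -0.3021] sides [0.] ang [0.]
```

```bash
cat >> h.py <<'E'
from scipy.spatial.transform import Rotation as Ro
def pose():
    s=robot.sense(); q=s['orientation']; return s,np.array(s['tcp_pos']),Ro.from_quat([q[1],q[2],q[3],q[0]])
def goto(p,jaw=None,rows=None):
    """print tool-frame delta (cm) to reach world p, jaw angle deg; after-rotation frame used if rot first"""
    s,x,R=pose(); M=R.as_matrix()
    print('t',round(s['clock'],2),'tcp',np.round(x,4),'open',round(s['opening'],4),'F',np.round(s['contact_force'],1),'q',np.round(s['joint_pos'],2))
    print('tool x',np.round(M[:,0],3),'jaw',round(np.degrees(np.arctan2(M[1,1],M[0,1])),2))
    if jaw is not None:
        j=np.radians(jaw); y=np.array([np.cos(j),np.sin(j),0]); xx=np.array([0,0,-1.])
        if y@M[:,1]<0:y=-y
        N=np.stack([xx,y,np.cross(xx,y)],1); tw=np.degrees(Ro.from_matrix(M.T@N).as_rotvec())
        print('twist',np.round(tw,2))
    else: N=M
    print('delta cm: before-rot frame',np.round(100*M.T@(np.array(p)-x),2),'after-rot frame',np.round(100*N.T@(np.array(p)-x),2))
E
python3 - <<'E'
from h import *
goto([.45,-.336,.2],117)
E
```

```text
t 0.15 tcp [ 0.2574 -0.5689  0.2384] open 0.0853 F [ 0.2 -0.9  1.4] q [-1.25  0.28 -0.03  1.27 -0.    1.47]
tool x [-0.001  0.002 -1.   ] jaw -65.66
twist [-2.66 -0.01  0.1 ]
delta cm: before-rot frame [  3.87 -13.28 -27.15] after-rot frame [  3.84 -12.01 -27.74]
```

Emit:
send_rows(delta_pos=[[0,0,0],[0,0,0],[0,0,0],[0,0,0],[0,0,0]], twist=[[-8.5,0,0],[-8.5,0,0],[-8.5,0,0],[-8.5,0,0],[-8.5,0,0]], grip=[8.5,8.5,8.5,8.5,8.5])

```text
clock: 0.65
tcp_pos: [0.2575, -0.5691, 0.2388]
orientation: [0.391, 0.589, 0.392, -0.589]
contact_force: [-0.1, -0.1, -0.4]
opening: 0.0849
```

Emit:
send_rows(delta_pos=[[0,0,0],[0,0,0],[0,0,0],[0,0,0],[0,0,0]], twist=[[-8.5,0,0],[-8.5,0,0],[-8.5,0,0],[-8.5,0,0],[-8.5,0,0]], grip=[8.5,8.5,8.5,8.5,8.5])

```text
clock: 1.15
tcp_pos: [0.2575, -0.5691, 0.2388]
orientation: [0.578, 0.407, 0.578, -0.407]
contact_force: [-0.1, -0.4, 0.4]
opening: 0.0851
```

Emit:
send_rows(delta_pos=[[0,0,0],[0,0,0],[0,0,0],[0,0,0],[0,0,0]], twist=[[-8.5,0,0],[-8.5,0,0],[-8.5,0,0],[-8.5,0,0],[-8.5,0,0]], grip=[8.5,8.5,8.5,8.5,8.5])

```text
clock: 1.65
tcp_pos: [0.2574, -0.5691, 0.2388]
orientation: [0.686, 0.17, 0.687, -0.17]
contact_force: [-0.3, -0.7, -0.4]
opening: 0.085
```

Emit:
send_rows(delta_pos=[[0,0,0],[0,0,0],[0,0,0],[0,0,0],[0,0,0]], twist=[[-8.5,0,0],[-8.5,0,0],[-8.5,0,0],[-8.5,0,0],[-8.5,0,0]], grip=[8.5,8.5,8.5,8.5,8.5])

```text
clock: 2.15
tcp_pos: [0.2575, -0.5691, 0.2388]
orientation: [0.701, -0.09, 0.701, 0.091]
contact_force: [0.0, 1.0, -0.8]
opening: 0.0851
```

Run:
```python
from h import *
goto([.43,-.30,.24],117.3)
for X in([.45,-.336,.2],[.52,.19,.3]):
  pass
p=robot.camera_params('wrist');c=cam('wrist');print('cam',-c[1].T@c[2],'axis',c[1][2])
```

```text
t 2.15 tcp [ 0.2575 -0.5691  0.2388] open 0.0851 F [ 0.   1.  -0.8] q [-1.25  0.28 -0.03  1.27  0.   -1.51]
tool x [-0.     0.001 -1.   ] jaw 104.69
twist [-12.61   0.    -0.06]
delta cm: before-rot frame [-0.1  21.66 23.51] after-rot frame [-0.12 16.   27.68]
cam [ 0.19157938 -0.58579257  0.37213662] axis [ 0.25450698  0.06815118 -0.96466658]
```

Run:
```python
from h import *
goto([.448,-.336,.2],117.3)
```

```text
t 2.15 tcp [ 0.2575 -0.5691  0.2388] open 0.0851 F [ 0.   1.  -0.8] q [-1.25  0.28 -0.03  1.27  0.   -1.51]
tool x [-0.     0.001 -1.   ] jaw 104.69
twist [-12.61   0.    -0.06]
delta cm: before-rot frame [ 3.9  17.72 24.34] after-rot frame [ 3.88 11.98 27.62]
```

Emit:
send_rows(delta_pos=[[0,0,0],[0,0,0]], twist=[[-6.3,0,0],[-6.3,0,0]], grip=[8.5,8.5])

```text
clock: 2.35
tcp_pos: [0.2574, -0.5691, 0.2388]
orientation: [0.687, -0.166, 0.687, 0.167]
contact_force: [0.9, -0.0, -0.2]
opening: 0.0851
```

Run:
```python
from h import *
goto([.448,-.336,.2],117.3)
```

```text
t 2.35 tcp [ 0.2574 -0.5691  0.2388] open 0.0851 F [ 0.9 -0.  -0.2] q [-1.25  0.28 -0.03  1.27 -0.   -1.72]
tool x [-0.     0.001 -1.   ] jaw 117.2
twist [-0.1   0.01 -0.06]
delta cm: before-rot frame [ 3.9  12.02 27.6 ] after-rot frame [ 3.88 11.98 27.63]
```

Emit:
send_rows(delta_pos=[[0.5,1.5,3.45],[0.5,1.5,3.45],[0.5,1.5,3.45],[0.5,1.5,3.45],[0.5,1.5,3.45]], twist=[[0,0,0],[0,0,0],[0,0,0],[0,0,0],[0,0,0]], grip=[8.5,8.5,8.5,8.5,8.5])

```text
clock: 2.85
tcp_pos: [0.3779, -0.4231, 0.2138]
orientation: [0.688, -0.164, 0.688, 0.165]
contact_force: [0.8, 0.6, -0.2]
opening: 0.0845
```

Emit:
send_rows(delta_pos=[[0.5,1.5,3.45],[0.5,1.5,3.45],[0.4,1.5,3.45],[0,0,0]], twist=[[0,0,0],[0,0,0],[0,0,0],[0,0,0]], grip=[8.5,8.5,8.5,8.5])

```text
clock: 3.25
tcp_pos: [0.4507, -0.3336, 0.1993]
orientation: [0.687, -0.165, 0.687, 0.167]
contact_force: [-0.9, -1.1, 1.3]
opening: 0.0849
```

Run:
```python
from h import *
goto([.448,-.336,.2],117.3)
c=cam('wrist'); im=robot.snapshot('wrist'); cv2.imwrite('pics/w1.png',im); np.savez('w1.npz',K=c[0],R=c[1],t=c[2])
print(proj(c,[.448,-.336,.062]))
```

```text
t 3.25 tcp [ 0.4507 -0.3336  0.1993] open 0.0849 F [-0.9 -1.1  1.3] q [-0.75  0.19 -0.22  1.16  0.   -1.23]
tool x [-0.001  0.003 -1.   ] jaw 117.24
twist [-0.06  0.03 -0.16]
delta cm: before-rot frame [-0.07 -0.09 -0.35] after-rot frame [-0.07 -0.09 -0.35]
[277.97088392 196.44022363]
```

View pics/w1.png

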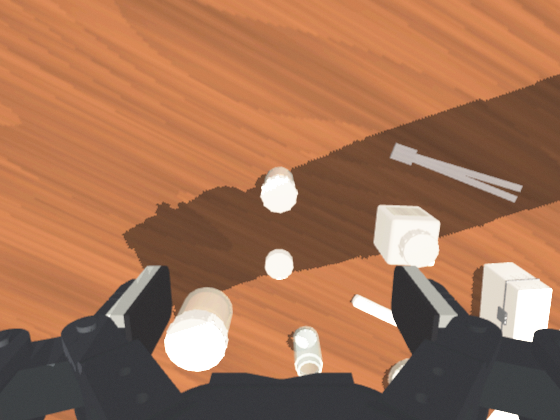

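Run:
```python
from h import *
im=cv2.imread('pics/w1.png'); crop(im,250,155,320,225,8,'pics/w1c.png'); crop(im,365,190,450,275,7,'pics/w1d.png')
```

```text
(no output)
```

View pics/w1c.png

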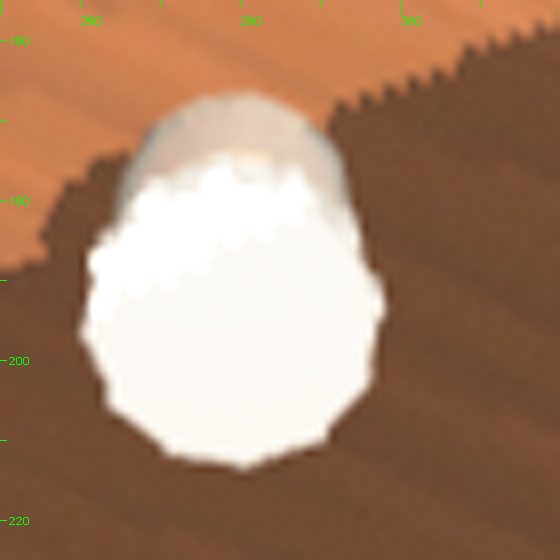

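View pics/w1d.png

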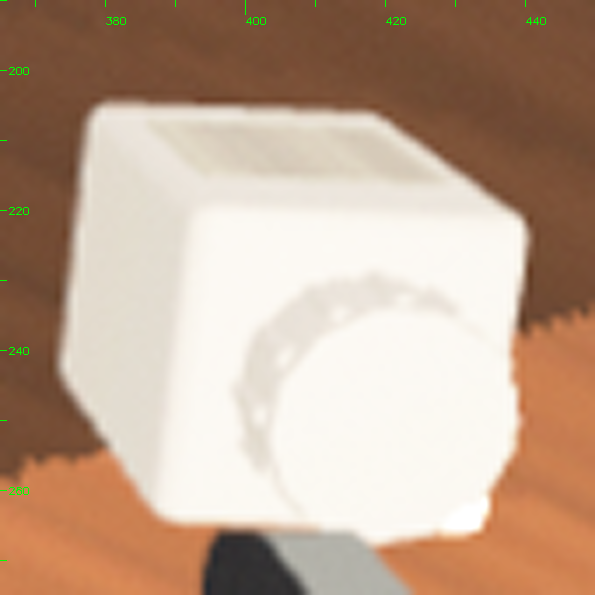

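Run:
```python
from h import *
c=cam('wrist')
print('vial',back(c,279,195,.062),'w',np.linalg.norm(back(c,260.5,195,.062)-back(c,297.5,195,.062)))
P=[back(c,*p,.05)[:2] for p in((391.5,219),(439.5,221.5),(386.5,264.5))]
print('bot',P,[(np.linalg.norm(q-P[0]),np.degrees(np.arctan2(*(q-P[0])[::-1]))) for q in P[1:]],'ctr',(P[1]+P[2])/2,'cap',back(c,420,251,.066))
print('jar approx',back(c,197,340,.06))
print('box?',back(c,518,300,.056))
```

```text
vial [ 0.44585417 -0.33782715  0.062     ] w 0.027675152182887592
bot [array([ 0.4250086, -0.2480362]), array([ 0.40933684, -0.21286273]), array([ 0.46029229, -0.23113773])] [(np.float64(0.03850684149529045), np.float64(114.01565381307265)), (np.float64(0.03912156694844515), np.float64(25.591224250159797))] ctr [ 0.43481457 -0.22200023] cap [ 0.43493842 -0.22166282  0.066     ]
jar approx [ 0.58925628 -0.34208638  0.06      ]
box? [ 0.43631936 -0.12028669  0.056     ]
```

Run:
```python
from h import *
goto([.447,-.337,.041],117.3)
```

```text
t 3.3 tcp [ 0.4498 -0.3354  0.1996] open 0.085 F [-0.6 -0.7  0.9] q [-0.76  0.19 -0.22  1.16 -0.   -1.23]
tool x [-0.001  0.001 -1.   ] jaw 117.15
twist [-0.15 -0.04 -0.08]
delta cm: before-rot frame [15.86 -0.03 -0.31] after-rot frame [ 1.586e+01 -1.000e-02 -3.200e-01]
```

Emit:
send_rows(delta_pos=[[3.5,0,-0.3],[4,0,0],[4,0,0],[2.5,0,0],[1.8,0,0]], twist=[[0,0,0],[0,0,0],[0,0,0],[0,0,0],[0,0,0]], grip=[8.5,8.5,8.5,8.5,8.5])

```text
clock: 3.8
tcp_pos: [0.4445, -0.3388, 0.0399]
orientation: [0.687, -0.163, 0.689, 0.165]
contact_force: [0.3, 0.3, -0.1]
opening: 0.085
```

Emit:
send_rows(delta_pos=[[0,0,0],[0,0,0]], twist=[[0,0,0],[0,0,0]], grip=[6,4])

```text
clock: 4.0
tcp_pos: [0.4461, -0.3396, 0.0425]
orientation: [0.688, -0.164, 0.688, 0.164]
contact_force: [0.0, -1.1, 0.4]
opening: 0.0586
```

Run:
```python
from h import *
goto([.447,-.337,.041],117.3)
cv2.imwrite('pics/w2.png',robot.snapshot('wrist'))
```

```text
t 4.0 tcp [ 0.4461 -0.3396  0.0425] open 0.0586 F [ 0.  -1.1  0.4] q [-0.77  0.34 -0.39  0.84 -0.   -1.23]
tool x [-0.  0. -1.] jaw 116.87
twist [-0.43 -0.02 -0.01]
delta cm: before-rot frame [0.14 0.19 0.2 ] after-rot frame [0.15 0.19 0.2 ]
```

View pics/w2.png

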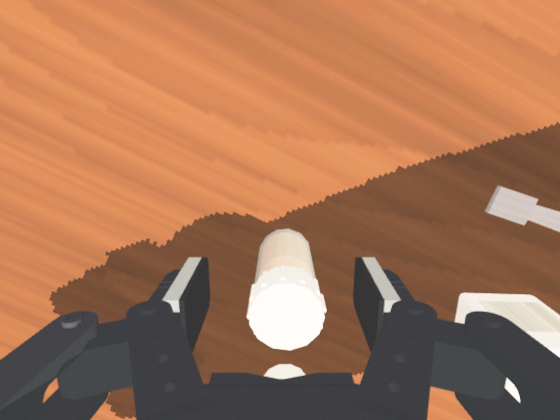

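Emit:
send_rows(delta_pos=[[0.1,0.2,0.1],[0,0,0],[0,0,0],[0,0,0],[0,0,0]], twist=[[0,0,0],[0,0,0],[0,0,0],[0,0,0],[0,0,0]], grip=[4,3,1.5,1.5,1.5])

```text
clock: 4.55
tcp_pos: [0.4474, -0.3372, 0.0427]
orientation: [0.688, -0.165, 0.687, 0.164]
contact_force: [-1.1, 0.3, 5.9]
opening: 0.0251
```

Emit:
send_rows(delta_pos=[[0,0,0],[0,0,0],[0,0,0]], twist=[[0,0,0],[0,0,0],[0,0,0]], grip=[1.5,1.5,1.5])

```text
clock: 4.85
tcp_pos: [0.4474, -0.3372, 0.0426]
orientation: [0.688, -0.165, 0.687, 0.164]
contact_force: [-1.5, 0.1, 6.2]
opening: 0.0256
```

Run:
```python
from h import *
goto([.463,.275,.20],117.3)
```

```text
t 4.85 tcp [ 0.4474 -0.3372  0.0426] open 0.0256 F [-1.5  0.1  6.2] q [-0.76  0.34 -0.4   0.83 -0.   -1.23]
tool x [ 0.002 -0.002 -1.   ] jaw 116.95
twist [-0.35  0.04  0.12]
delta cm: before-rot frame [-15.83  53.83  29.15] after-rot frame [-15.74  53.69  29.47]
```

Emit:
send_rows(delta_pos=[[-1,0,0],[-2.5,0,0],[-3.5,0,0],[-3.5,0,0],[-3,1,0.5]], twist=[[0,0,0],[0,0,0],[0,0,0],[0,0,0],[0,0,0]], grip=[1.5,1.5,1.5,1.5,1.5])

```text
clock: 5.35
tcp_pos: [0.4469, -0.3264, 0.1787]
orientation: [0.688, -0.165, 0.687, 0.164]
contact_force: [0.5, 0.2, -0.5]
opening: 0.025
```

Emit:
send_rows(delta_pos=[[0,2,1.1],[0,3.3,1.8],[0,3.3,1.8],[0,3.3,1.8],[0,3.3,1.8]], twist=[[0,0,0],[0,0,0],[0,0,0],[0,0,0],[0,0,0]], grip=[1.5,1.5,1.5,1.5,1.5])

```text
clock: 5.85
tcp_pos: [0.4512, -0.1508, 0.1767]
orientation: [0.688, -0.165, 0.688, 0.165]
contact_force: [0.3, 0.2, -0.5]
opening: 0.0249
```

Emit:
send_rows(delta_pos=[[0,3.3,1.8],[0,3.3,1.8],[0,3.3,1.8],[0,3.3,1.8],[0,3.3,1.8]], twist=[[0,0,0],[0,0,0],[0,0,0],[0,0,0],[0,0,0]], grip=[1.5,1.5,1.5,1.5,1.5])

```text
clock: 6.35
tcp_pos: [0.4567, 0.0371, 0.1767]
orientation: [0.688, -0.165, 0.688, 0.165]
contact_force: [1.0, 0.3, -0.1]
opening: 0.0252
```

Emit:
send_rows(delta_pos=[[0,3.3,1.8],[0,3.3,1.8],[0,3.3,1.8],[0,3.3,1.8],[0,2,1.1]], twist=[[0,0,0],[0,0,0],[0,0,0],[0,0,0],[0,0,0]], grip=[1.5,1.5,1.5,1.5,1.5])

```text
clock: 6.85
tcp_pos: [0.4618, 0.2111, 0.1767]
orientation: [0.688, -0.165, 0.687, 0.166]
contact_force: [-0.2, -0.4, -0.3]
opening: 0.0248
```

Run:
```python
from h import *
goto([.463,.275,.18],117.3)
```

```text
t 6.85 tcp [0.4618 0.2111 0.1767] open 0.0248 F [-0.2 -0.4 -0.3] q [ 0.3   0.11 -0.36  1.09  0.   -0.17]
tool x [ 0.     0.001 -1.   ] jaw 117.06
twist [-0.24  0.03 -0.03]
delta cm: before-rot frame [-0.32  5.64  3.01] after-rot frame [-0.33  5.63  3.03]
```

Emit:
send_rows(delta_pos=[[0,0.5,0.5],[0,0,0],[0,0,0]], twist=[[-0.2,0,0],[0,0,0],[0,0,0]], grip=[1.5,1.5,1.5])

```text
clock: 7.15
tcp_pos: [0.4642, 0.2147, 0.1763]
orientation: [0.687, -0.166, 0.688, 0.166]
contact_force: [0.3, 0.2, -0.4]
opening: 0.0249
```

Run:
```python
from h import *
goto([.463,.275,.18],117.3)
c=cam('wrist'); im=robot.snapshot('wrist'); cv2.imwrite('pics/w3.png',im); np.savez('w3.npz',K=c[0],R=c[1],t=c[2])
```

```text
t 7.15 tcp [0.4642 0.2147 0.1763] open 0.0249 F [ 0.3  0.2 -0.4] q [ 0.31  0.12 -0.36  1.09 -0.   -0.17]
tool x [-0.    -0.001 -1.   ] jaw 117.11
twist [-0.19 -0.04  0.03]
delta cm: before-rot frame [-0.38  5.42  2.64] after-rot frame [-0.37  5.42  2.66]
```

View pics/w3.png

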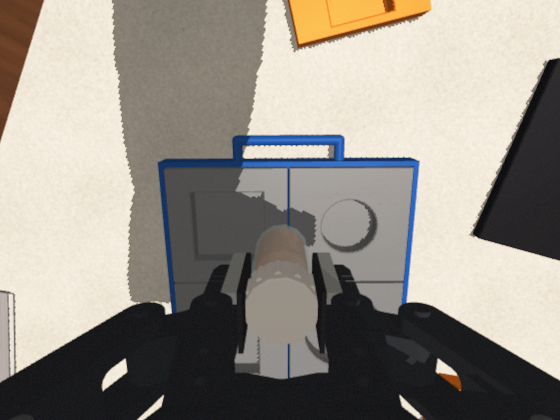

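Run:
```python
from h import *
im=cv2.imread('pics/w3.png'); crop(im,150,150,430,300,2,'pics/w3b.png');crop(im,310,190,390,260,8,'pics/w3c.png'); crop(im,155,155,285,265,6,'pics/w3d.png')
```

```text
(no output)
```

View pics/w3c.png

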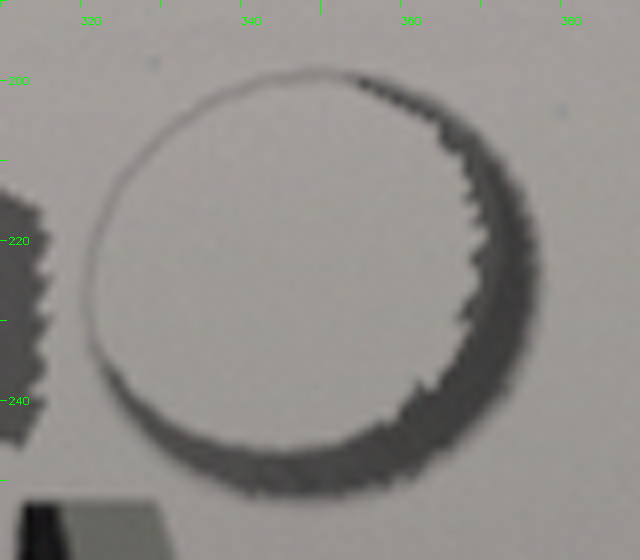

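View pics/w3d.png

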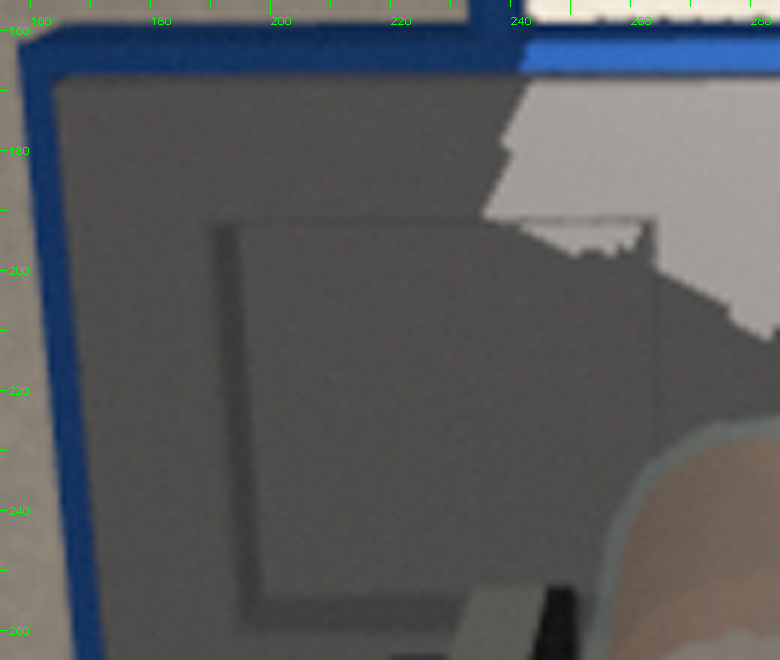

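Run:
```python
from h import *
c=tuple(np.load('w3.npz')[k] for k in 'KRt'); z=.024
b=lambda u,v:back(c,u,v,z)[:2]
print('vialwell',b(347.8,225.3), np.linalg.norm(b(319.5,225.3)-b(376,225.3)),np.linalg.norm(b(347.8,199)-b(347.8,252)))
TL,TR,BL=b(189,191.5),b(264,191.5),b(194,260)
print('botwell',(TR+BL)/2,np.linalg.norm(TR-TL),np.linalg.norm(BL-TL),np.degrees(np.arctan2(*(TR-TL)[::-1])),np.degrees(np.arctan2(*(BL-TL)[::-1])))
```

```text
vialwell [0.46046297 0.27429005] 0.0455547005144045 0.0449079847822445
botwell [0.50544846 0.18886209] 0.05898788024349072 0.05801249789146867 117.10790259809839 27.46034816963853
```

Run:
```python
from h import *
goto([.461,.2743,.0525],117.3)
```

```text
t 7.2 tcp [0.4642 0.2144 0.1763] open 0.0248 F [ 0.4  0.7 -0.1] q [ 0.31  0.12 -0.36  1.09 -0.   -0.17]
tool x [-0.001 -0.001 -1.   ] jaw 117.07
twist [-0.23 -0.04  0.02]
delta cm: before-rot frame [12.37  5.48  2.45] after-rot frame [12.38  5.47  2.46]
```

Emit:
send_rows(delta_pos=[[0,2,0.9],[0,2.3,1],[1.5,1.2,0.55],[3,0,0],[3,0,0]], twist=[[0,0,0],[0,0,0],[0,0,0],[0,0,0],[0,0,0]], grip=[1.5,1.5,1.5,1.5,1.5])

```text
clock: 7.7
tcp_pos: [0.4615, 0.2751, 0.1002]
orientation: [0.688, -0.166, 0.687, 0.166]
contact_force: [-0.6, -0.0, -0.3]
opening: 0.025
```

Emit:
send_rows(delta_pos=[[2,0,0],[0,0,0],[0,0,0]], twist=[[0,0,0],[0,0,0],[0,0,0]], grip=[1.5,1.5,1.5])

```text
clock: 8.0
tcp_pos: [0.4606, 0.2746, 0.0806]
orientation: [0.687, -0.166, 0.688, 0.165]
contact_force: [0.4, -0.5, 1.1]
opening: 0.0251
```

Run:
```python
from h import *
goto([.461,.2743,.0525],117.3)
cv2.imwrite('pics/w4.png',robot.snapshot('wrist'))
```

```text
t 8.0 tcp [0.4606 0.2746 0.0806] open 0.0251 F [ 0.4 -0.5  1.1] q [ 0.42  0.26 -0.41  0.9  -0.   -0.06]
tool x [-0.002 -0.001 -1.   ] jaw 117.09
twist [-0.21 -0.11  0.01]
delta cm: before-rot frame [ 2.81 -0.05  0.02] after-rot frame [ 2.81 -0.05  0.02]
```

View pics/w4.png

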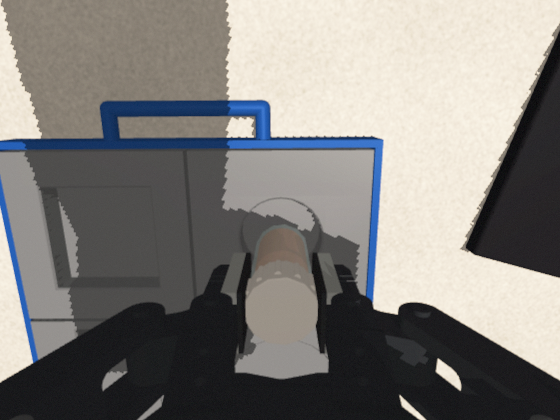

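Emit:
send_rows(delta_pos=[[1.2,0,0],[0.8,0,0],[0.4,0,0],[0.3,0,0],[0,0,0]], twist=[[0,0,0],[0,0,0],[0,0,0],[0,0,0],[0,0,0]], grip=[1.5,1.5,1.5,1.5,1.5])

```text
clock: 8.55
tcp_pos: [0.4608, 0.2754, 0.0538]
orientation: [0.687, -0.166, 0.688, 0.166]
contact_force: [0.2, 0.3, 0.3]
opening: 0.0251
```

Emit:
send_rows(delta_pos=[[0.2,0,0],[0.1,0,0],[0,0,0]], twist=[[0,0,0],[0,0,0],[0,0,0]], grip=[1.5,1.5,1.5])

```text
clock: 8.85
tcp_pos: [0.4615, 0.2758, 0.0517]
orientation: [0.688, -0.166, 0.687, 0.166]
contact_force: [0.1, -0.5, 0.9]
opening: 0.0252
```

Emit:
send_rows(delta_pos=[[0.15,0,0],[0,0,0],[0,0,0]], twist=[[0,0,0],[0,0,0],[0,0,0]], grip=[1.5,1.5,1.5])

```text
clock: 9.15
tcp_pos: [0.4621, 0.2761, 0.0517]
orientation: [0.688, -0.166, 0.687, 0.166]
contact_force: [-2.3, -1.0, 10.2]
opening: 0.0247
```

Contact with the well floor. Release and back off.

Emit:
send_rows(delta_pos=[[-0.1,0,0],[0,0,0],[0,0,0],[0,0,0],[0,0,0]], twist=[[0,0,0],[0,0,0],[0,0,0],[0,0,0],[0,0,0]], grip=[3,3.5,4,4.5,5])

```text
clock: 9.65
tcp_pos: [0.461, 0.2755, 0.0505]
orientation: [0.687, -0.166, 0.688, 0.166]
contact_force: [0.6, -1.1, 0.4]
opening: 0.0498
```

Emit:
send_rows(delta_pos=[[-1.5,0,0],[-3,0,0],[-4,0,0],[-4,0,0],[-1,0,0]], twist=[[0,0,0],[0,0,0],[0,0,0],[0,0,0],[0,0,0]], grip=[5,5,5,8.5,8.5])

```text
clock: 10.15
tcp_pos: [0.4642, 0.2769, 0.1909]
orientation: [0.69, -0.165, 0.684, 0.167]
contact_force: [1.5, 0.6, 0.5]
opening: 0.077
```

Run:
```python
from h import *
goto([.44,-.21,.185],115)
cv2.imwrite('pics/w5.png',robot.snapshot('wrist'))
```

```text
t 10.15 tcp [0.4642 0.2769 0.1909] open 0.077 F [1.5 0.6 0.5] q [ 0.42  0.15 -0.29  1.12  0.   -0.06]
tool x [ 0.008  0.004 -1.   ] jaw 117.14
twist [2.14 0.5  0.02]
delta cm: before-rot frame [  0.39 -42.23 -24.37] after-rot frame [  0.59 -43.11 -22.77]
```

View pics/w5.png

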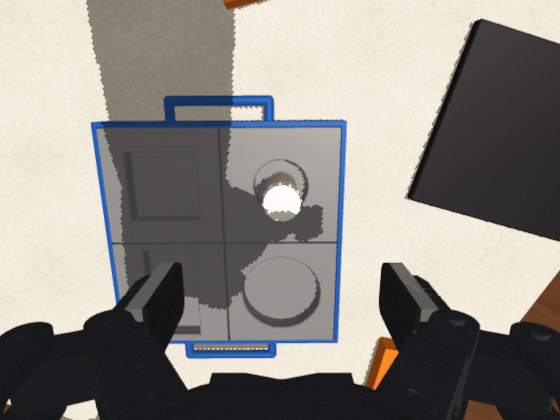

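Emit:
send_rows(delta_pos=[[0,-3.6,-2.1],[0,-3.6,-2.1],[0,-3.6,-2.1],[0,-3.6,-2.1],[0,-3.6,-2.1]], twist=[[0,0,0],[0,0,0],[0,0,0],[0,0,0],[0,0,0]], grip=[8.5,8.5,8.5,8.5,8.5])

```text
clock: 10.7
tcp_pos: [0.4483, 0.066, 0.1841]
orientation: [0.686, -0.166, 0.688, 0.166]
contact_force: [1.3, 0.1, -0.7]
opening: 0.0849
```

Emit:
send_rows(delta_pos=[[0,-3.6,-2.1],[0,-3.6,-2.1],[0,-3.6,-2.1],[0,-3.6,-2.1],[0,-3.6,-2.1]], twist=[[0,0,0],[0,0,0],[0,0,0],[0,0,0],[0,0,0]], grip=[8.5,8.5,8.5,8.5,8.5])

```text
clock: 11.2
tcp_pos: [0.4371, -0.1418, 0.1841]
orientation: [0.687, -0.165, 0.688, 0.166]
contact_force: [1.1, -0.6, 0.3]
opening: 0.0849
```

Emit:
send_rows(delta_pos=[[0,-3.6,-2.1],[0,-3.4,-2.1],[0,0,0],[0,0,0],[0,0,0]], twist=[[0,0,0],[1.7,0,0],[0,0,0],[0,0,0],[0,0,0]], grip=[8.5,8.5,8.5,8.5,8.5])

```text
clock: 11.7
tcp_pos: [0.4322, -0.2207, 0.1846]
orientation: [0.689, -0.155, 0.69, 0.157]
contact_force: [-0.1, -0.2, 0.2]
opening: 0.0851
```

Run:
```python
from h import *
goto([.435,-.2215,.1],115.5)
c=cam('wrist'); im=robot.snapshot('wrist'); cv2.imwrite('pics/w6.png',im); np.savez('w6.npz',K=c[0],R=c[1],t=c[2])
print(proj(c,[.435,-.2215,.05]))
```

```text
t 11.7 tcp [ 0.4322 -0.2207  0.1846] open 0.0851 F [-0.1 -0.2  0.2] q [-0.61  0.07 -0.4   1.11  0.   -1.05]
tool x [-0.002  0.002 -1.   ] jaw 115.49
twist [-0.01 -0.06 -0.15]
delta cm: before-rot frame [ 8.46 -0.22  0.23] after-rot frame [ 8.46 -0.19  0.22]
[276.66884606 204.9424731 ]
```

View pics/w6.png

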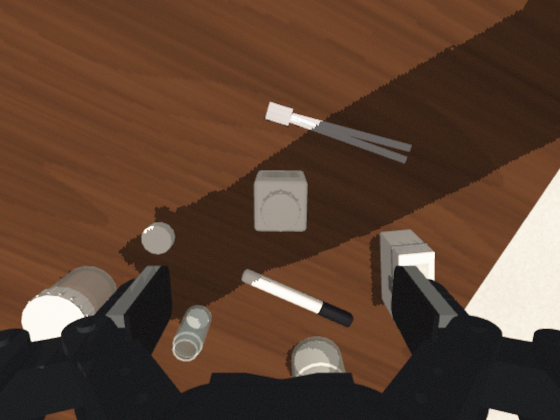

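Run:
```python
from h import *
im=cv2.imread('pics/w6.png'); crop(im,245,160,320,240,7,'pics/w6c.png')
```

```text
(no output)
```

View pics/w6c.png

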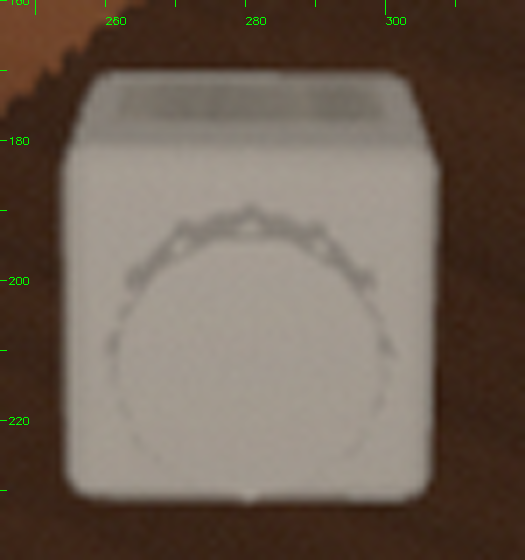

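Run:
```python
from h import *
c=tuple(np.load('w6.npz')[k] for k in 'KRt')
print(back(c,280.2,206,.05),back(c,280,212,.066))
p=(back(c,280.2,206,.05)+back(c,280,212,.066))/2
goto([p[0],p[1],.03],115.3)
```

```text
[ 0.43460591 -0.21877389  0.05      ] [ 0.43480755 -0.21884558  0.066     ]
t 11.75 tcp [ 0.4325 -0.2205  0.1849] open 0.0851 F [-0.2  0.2 -0.2] q [-0.61  0.07 -0.4   1.11  0.   -1.05]
tool x [-0.002  0.002 -1.   ] jaw 115.52
twist [ 0.22 -0.04 -0.12]
delta cm: before-rot frame [15.49  0.03  0.29] after-rot frame [15.49  0.06  0.28]
```

Emit:
send_rows(delta_pos=[[3.5,0,0.25],[4,0,0],[3.5,0,0],[2.5,0,0],[1.5,0,0]], twist=[[0,0,0],[0,0,0],[0,0,0],[0,0,0],[0,0,0]], grip=[8.5,8.5,8.5,8.5,8.5])

```text
clock: 12.25
tcp_pos: [0.4337, -0.2182, 0.0334]
orientation: [0.689, -0.155, 0.691, 0.158]
contact_force: [0.9, 0.5, 0.2]
opening: 0.085
```

Emit:
send_rows(delta_pos=[[0.3,0,0],[0,0,0],[0,0,0]], twist=[[0,0,0],[0,0,0],[0,0,0]], grip=[7,6,5.5])

```text
clock: 12.55
tcp_pos: [0.4362, -0.2209, 0.0338]
orientation: [0.69, -0.157, 0.689, 0.156]
contact_force: [-0.9, -0.2, 0.0]
opening: 0.055
```

Run:
```python
from h import *
goto([.4347,-.2188,.03],115.3)
cv2.imwrite('pics/w7.png',robot.snapshot('wrist'))
```

```text
t 12.55 tcp [ 0.4362 -0.2209  0.0338] open 0.055 F [-0.9 -0.2  0. ] q [-0.6   0.24 -0.56  0.77  0.   -1.05]
tool x [ 0.002 -0.001 -1.   ] jaw 115.5
twist [0.2  0.05 0.09]
delta cm: before-rot frame [ 0.38  0.26 -0.05] after-rot frame [ 0.38  0.26 -0.05]
```

View pics/w7.png

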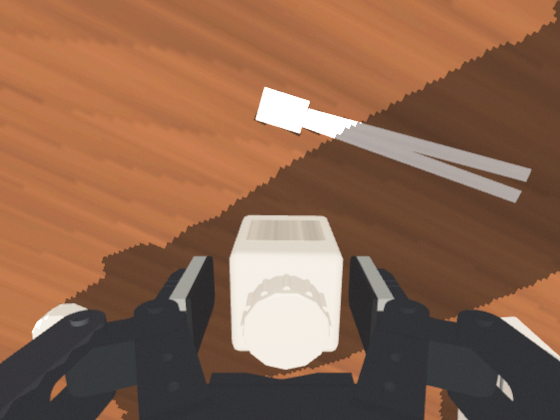

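Emit:
send_rows(delta_pos=[[0.3,0.2,0],[0,0,0],[0,0,0],[0,0,0],[0,0,0]], twist=[[0,0,0],[0,0,0],[0,0,0],[0,0,0],[0,0,0]], grip=[5.5,4.5,3,3,3])

```text
clock: 13.1
tcp_pos: [0.4349, -0.2195, 0.0304]
orientation: [0.69, -0.156, 0.689, 0.155]
contact_force: [-1.6, 0.3, 5.7]
opening: 0.0393
```

Emit:
send_rows(delta_pos=[[0,0,0],[0,0,0]], twist=[[0,0,0],[0,0,0]], grip=[3,3])

```text
clock: 13.3
tcp_pos: [0.4349, -0.2196, 0.0304]
orientation: [0.69, -0.156, 0.689, 0.155]
contact_force: [0.1, 0.3, 5.7]
opening: 0.039
```

Run:
```python
from h import *
goto([.5054,.1888,.17],117)
```

```text
t 13.3 tcp [ 0.4349 -0.2196  0.0304] open 0.039 F [0.1 0.3 5.7] q [-0.6   0.25 -0.56  0.76  0.   -1.04]
tool x [ 0.001 -0.001 -1.   ] jaw 115.43
twist [-1.57  0.03  0.05]
delta cm: before-rot frame [-13.97  33.84  23.91] after-rot frame [-13.96  33.19  24.82]
```

Emit:
send_rows(delta_pos=[[-1,0,0],[-2.5,0,0],[-3.5,0,0],[-3.5,0,0],[-3,0,0]], twist=[[0,0,0],[0,0,0],[0,0,0],[0,0,0],[-1.6,0,0]], grip=[3,3,3,3,3])

```text
clock: 13.8
tcp_pos: [0.4342, -0.219, 0.1666]
orientation: [0.688, -0.166, 0.687, 0.165]
contact_force: [0.8, -0.4, -1.5]
opening: 0.0391
```

Emit:
send_rows(delta_pos=[[0,1.2,0.9],[0,2.2,1.6],[0,3,2.3],[0,3,2.3],[0,3,2.3]], twist=[[0,0,0],[0,0,0],[0,0,0],[0,0,0],[0,0,0]], grip=[3,3,3,3,3])

```text
clock: 14.3
tcp_pos: [0.4606, -0.064, 0.1637]
orientation: [0.687, -0.165, 0.688, 0.166]
contact_force: [0.1, -1.3, -0.8]
opening: 0.039
```

Emit:
send_rows(delta_pos=[[0,3,2.3],[0,3,2.3],[0,3,2.3],[0,3,2.3],[0,3,2.3]], twist=[[0,0,0],[0,0,0],[0,0,0],[0,0,0],[0,0,0]], grip=[3,3,3,3,3])

```text
clock: 14.8
tcp_pos: [0.4946, 0.1218, 0.1636]
orientation: [0.687, -0.165, 0.688, 0.165]
contact_force: [-0.5, -1.1, -0.5]
opening: 0.0392
```

Emit:
send_rows(delta_pos=[[0,3,2.3],[0,1.8,1.4],[0,0,0],[0,0,0]], twist=[[0,0,0],[0,0,0],[0,0,0],[0,0,0]], grip=[3,3,3,3])

```text
clock: 15.2
tcp_pos: [0.5058, 0.1797, 0.1637]
orientation: [0.686, -0.166, 0.688, 0.166]
contact_force: [-0.2, -0.2, -0.4]
opening: 0.0391
```

Run:
```python
from h import *
goto([.5054,.1888,.04],117)
```

```text
t 15.2 tcp [0.5058 0.1797 0.1637] open 0.0391 F [-0.2 -0.2 -0.4] q [ 0.22  0.18 -0.32  1.08 -0.   -0.25]
tool x [-0.003 -0.001 -1.   ] jaw 117.11
twist [ 0.11 -0.16 -0.02]
delta cm: before-rot frame [12.36  0.82  0.41] after-rot frame [12.37  0.82  0.38]
```

Emit:
send_rows(delta_pos=[[1.5,0.8,0.4],[3,0,0],[3,0,0],[1.5,0,0],[0,0,0]], twist=[[0,0,0],[0,0,0],[0,0,0],[0,0,0],[0,0,0]], grip=[3,3,3,3,3])

```text
clock: 15.7
tcp_pos: [0.5035, 0.1864, 0.0717]
orientation: [0.685, -0.165, 0.69, 0.165]
contact_force: [-0.0, 0.3, -0.6]
opening: 0.0392
```

Run:
```python
from h import *
goto([.5054,.1888,.04],117)
cv2.imwrite('pics/w8.png',robot.snapshot('wrist'))
```

```text
t 15.7 tcp [0.5035 0.1864 0.0717] open 0.0392 F [-0.   0.3 -0.6] q [ 0.23  0.27 -0.41  0.89 -0.   -0.24]
tool x [-0.007 -0.002 -1.   ] jaw 116.94
twist [-0.06 -0.43 -0.08]
delta cm: before-rot frame [3.17 0.12 0.3 ] after-rot frame [3.17 0.12 0.27]
```

View pics/w8.png

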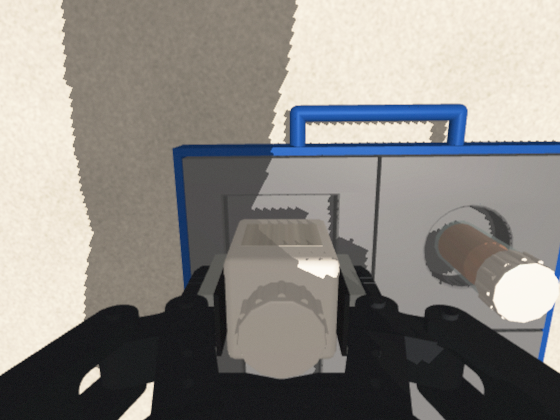

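Emit:
send_rows(delta_pos=[[1.2,0.1,0.2],[0.8,0,0],[0.5,0,0],[0.4,0,0],[0,0,0]], twist=[[0,0,0],[0,0,0],[0,0,0],[0,0,0],[0,0,0]], grip=[3,3,3,3,3])

```text
clock: 16.25
tcp_pos: [0.508, 0.1901, 0.0453]
orientation: [0.687, -0.165, 0.688, 0.165]
contact_force: [-0.2, 0.5, -1.1]
opening: 0.039
```

Emit:
send_rows(delta_pos=[[0.2,0,0],[0,0,0],[0,0,0]], twist=[[0,0,0],[0,0,0],[0,0,0]], grip=[3,3,3])

```text
clock: 16.55
tcp_pos: [0.5086, 0.1903, 0.044]
orientation: [0.688, -0.165, 0.687, 0.165]
contact_force: [-0.7, -0.2, -1.2]
opening: 0.0388
```

Emit:
send_rows(delta_pos=[[0.2,0,-0.3],[0.1,0,0],[0,0,0],[0,0,0]], twist=[[0,0,0],[0,0,0],[0,0,0],[0,0,0]], grip=[3,3,3,3])

```text
clock: 16.95
tcp_pos: [0.5057, 0.1888, 0.0408]
orientation: [0.688, -0.165, 0.688, 0.165]
contact_force: [0.7, 0.8, -1.1]
opening: 0.0389
```

Emit:
send_rows(delta_pos=[[0.15,0,0],[0,0,0],[0,0,0]], twist=[[0,0,0],[0,0,0],[0,0,0]], grip=[3,3,3])

```text
clock: 17.25
tcp_pos: [0.506, 0.1889, 0.0394]
orientation: [0.688, -0.165, 0.687, 0.165]
contact_force: [1.0, -0.1, 0.3]
opening: 0.0392
```

Emit:
send_rows(delta_pos=[[0.15,0,0],[0,0,0],[0,0,0]], twist=[[0,0,0],[0,0,0],[0,0,0]], grip=[3,3,3])

```text
clock: 17.55
tcp_pos: [0.5061, 0.1889, 0.0394]
orientation: [0.688, -0.165, 0.687, 0.165]
contact_force: [-2.9, -0.8, 10.3]
opening: 0.039
```

Emit:
send_rows(delta_pos=[[-0.1,0,0],[0,0,0],[0,0,0],[0,0,0],[0,0,0]], twist=[[0,0,0],[0,0,0],[0,0,0],[0,0,0],[0,0,0]], grip=[4.3,4.8,5.3,6,6])

```text
clock: 18.05
tcp_pos: [0.5056, 0.1888, 0.0386]
orientation: [0.687, -0.165, 0.688, 0.165]
contact_force: [-0.4, 0.4, -0.4]
opening: 0.0598
```

Emit:
send_rows(delta_pos=[[-1.5,0,0],[-3,0,0],[-4,0,0],[-4,0,0],[-2,0,0]], twist=[[0,0,0],[0,0,0],[0,0,0],[0,0,0],[0,0,0]], grip=[6,6,6,8.5,8.5])

```text
clock: 18.55
tcp_pos: [0.5077, 0.1893, 0.1876]
orientation: [0.689, -0.165, 0.686, 0.165]
contact_force: [0.5, -0.1, -0.2]
opening: 0.0847
```

Run:
```python
from h import *
goto([.453,-.094,.185],119)
cv2.imwrite('pics/w9.png',robot.snapshot('wrist'))
```

```text
t 18.55 tcp [0.5077 0.1893 0.1876] open 0.0847 F [ 0.5 -0.1 -0.2] q [ 0.24  0.16 -0.29  1.12 -0.   -0.23]
tool x [ 0.005  0.001 -1.   ] jaw 117.04
twist [-1.96  0.31  0.08]
delta cm: before-rot frame [  0.2  -22.75 -17.75] after-rot frame [  0.26 -22.13 -18.52]
```

View pics/w9.png

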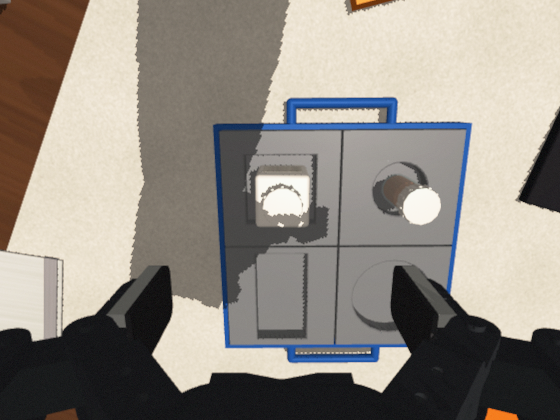

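Emit:
send_rows(delta_pos=[[0,-3.2,-2.5],[0,-3.2,-2.5],[0,-3.2,-2.5],[0,-3.2,-2.5],[0,-3.2,-2.5]], twist=[[0,0,0],[0,0,0],[0,0,0],[0,0,0],[0,0,0]], grip=[8.5,8.5,8.5,8.5,8.5])

```text
clock: 19.1
tcp_pos: [0.4662, -0.0118, 0.1831]
orientation: [0.687, -0.165, 0.688, 0.166]
contact_force: [-0.1, -0.9, -0.2]
opening: 0.0849
```

Emit:
send_rows(delta_pos=[[0,-3.2,-2.5],[0,-3.2,-2.5],[0,0,0],[0,0,0],[0,0,0]], twist=[[0,0,0],[0,0,0],[0,0,0],[0,0,0],[0,0,0]], grip=[8.5,8.5,8.5,8.5,8.5])

```text
clock: 19.6
tcp_pos: [0.4515, -0.0894, 0.1833]
orientation: [0.687, -0.165, 0.688, 0.166]
contact_force: [-0.3, 0.8, -0.3]
opening: 0.085
```

Run:
```python
from h import *
goto([.453,-.094,.185],119)
c=cam('wrist'); im=robot.snapshot('wrist'); cv2.imwrite('pics/w10.png',im); np.savez('w10.npz',K=c[0],R=c[1],t=c[2])
u,v=map(int,proj(c,[.453,-.094,.056])); print(u,v)
crop(im,u-55,v-60,u+55,v+55,5,'pics/w10c.png')
```

```text
t 19.6 tcp [ 0.4515 -0.0894  0.1833] open 0.085 F [-0.3  0.8 -0.3] q [-0.34  0.02 -0.45  1.1   0.   -0.81]
tool x [-0.001  0.001 -1.   ] jaw 117.08
twist [-1.92 -0.02 -0.06]
delta cm: before-rot frame [-0.17 -0.47 -0.07] after-rot frame [-0.17 -0.47 -0.09]
272 203
```

View pics/w10.png

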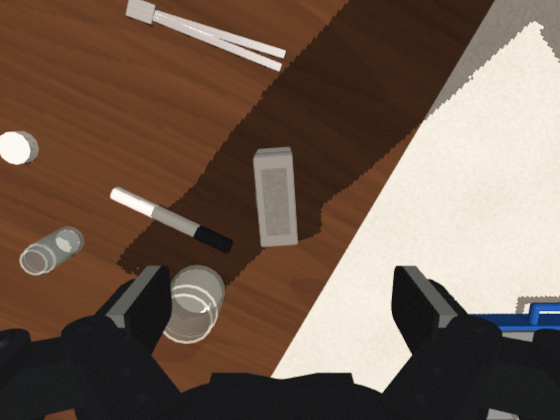

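View pics/w10c.png

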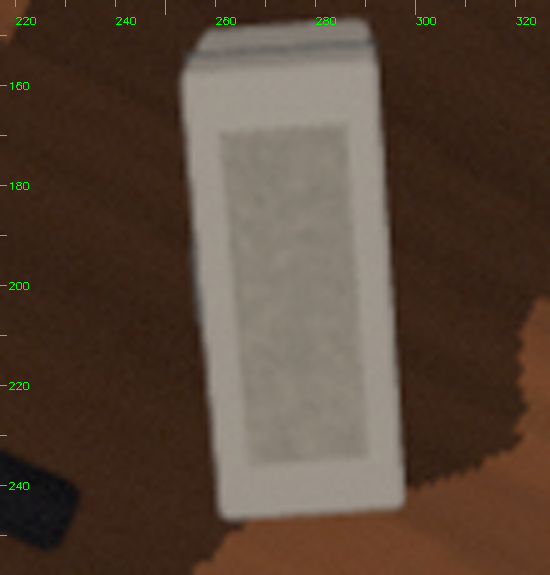

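Run:
```python
from h import *
c=tuple(np.load('w10.npz')[k] for k in 'KRt')
P=[back(c,*p,.056)[:2] for p in((252.5,156.5),(290.5,154.5),(297.5,245),(260,247))]
m=np.mean(P,0);print(m)
for i in range(4):
    d=P[i]-P[i-1];print(np.linalg.norm(d),np.degrees(np.arctan2(d[1],d[0])))
goto([m[0],m[1],.032],120)
```

```text
[ 0.45141847 -0.09289185]
0.06768424314111156 -149.33812257787477
0.026626113541603 120.06619094379009
0.06760459099292239 31.887200763766256
0.028070939268925895 -59.70900886516041
t 19.65 tcp [ 0.4516 -0.0892  0.1834] open 0.0851 F [-0.3 -0.3  0.7] q [-0.34  0.02 -0.45  1.1   0.   -0.81]
tool x [-0.001  0.001 -1.   ] jaw 117.12
twist [-2.88 -0.02 -0.05]
delta cm: before-rot frame [15.14 -0.33 -0.18] after-rot frame [15.14 -0.31 -0.2 ]
```

Emit:
send_rows(delta_pos=[[3.5,-0.3,-0.2],[4,0,0],[3.5,0,0],[2.5,0,0],[1.5,0,0]], twist=[[-3.4,0,0],[0,0,0],[0,0,0],[0,0,0],[0,0,0]], grip=[8.5,8.5,8.5,8.5,8.5])

```text
clock: 20.15
tcp_pos: [0.4497, -0.0917, 0.0314]
orientation: [0.681, -0.186, 0.683, 0.187]
contact_force: [0.3, 0.2, -0.4]
opening: 0.0848
```

Emit:
send_rows(delta_pos=[[0,0,0],[0,0,0],[0,0,0],[0,0,0]], twist=[[0,0,0],[0,0,0],[0,0,0],[0,0,0]], grip=[7,6,5,4.5])

```text
clock: 20.55
tcp_pos: [0.4526, -0.094, 0.035]
orientation: [0.683, -0.186, 0.681, 0.185]
contact_force: [1.5, -0.4, -0.0]
opening: 0.0449
```

Run:
```python
from h import *
goto([.4514,-.0929,.032],120.5)
cv2.imwrite('pics/w11.png',robot.snapshot('wrist'))
```

```text
t 20.55 tcp [ 0.4526 -0.094   0.035 ] open 0.0449 F [ 1.5 -0.4 -0. ] q [-0.34  0.2  -0.61  0.75  0.   -0.88]
tool x [ 0.003 -0.001 -1.   ] jaw 120.47
twist [-0.03  0.1   0.12]
delta cm: before-rot frame [ 0.3   0.15 -0.05] after-rot frame [ 0.3   0.15 -0.05]
```

View pics/w11.png

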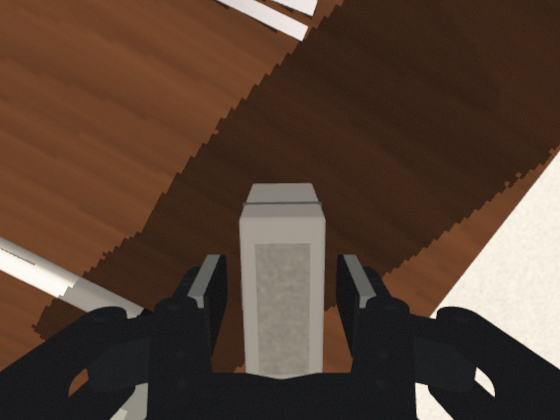

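Box well centred and aligned between the fingers. Close.

Emit:
send_rows(delta_pos=[[0.3,0.1,0],[0,0,0],[0,0,0],[0,0,0],[0,0,0]], twist=[[0,0,0],[0,0,0],[0,0,0],[0,0,0],[0,0,0]], grip=[4,3,1.8,1.8,1.8])

```text
clock: 21.1
tcp_pos: [0.4511, -0.0931, 0.0311]
orientation: [0.682, -0.186, 0.682, 0.185]
contact_force: [0.0, -0.3, 2.3]
opening: 0.0274
```

Emit:
send_rows(delta_pos=[[0,0,0],[0,0,0]], twist=[[0,0,0],[0,0,0]], grip=[1.8,1.8])

```text
clock: 21.3
tcp_pos: [0.451, -0.0931, 0.031]
orientation: [0.682, -0.186, 0.682, 0.185]
contact_force: [0.3, -0.5, 2.9]
opening: 0.0273
```

Emit:
send_rows(delta_pos=[[-1,0,0],[-2.5,0,0],[-3.5,0,0],[-3.5,0,0],[-3,0,0]], twist=[[0,0,0],[0,0,0],[0,0,0],[0,0,0],[0,0,0]], grip=[1.8,1.8,1.8,1.8,1.8])

```text
clock: 21.8
tcp_pos: [0.4505, -0.0928, 0.1677]
orientation: [0.682, -0.186, 0.682, 0.186]
contact_force: [0.3, 0.4, -0.1]
opening: 0.0271
```

Emit:
send_rows(delta_pos=[[-0.5,0,0],[0,0,0]], twist=[[3.3,0,0],[0,0,0]], grip=[1.8,1.8])

```text
clock: 22.0
tcp_pos: [0.4517, -0.0932, 0.1727]
orientation: [0.688, -0.167, 0.686, 0.165]
contact_force: [0.1, 0.1, -1.2]
opening: 0.0271
```

Run:
```python
from h import *
goto([.5925,.2339,.17],117.2)
```

```text
t 22.0 tcp [ 0.4517 -0.0932  0.1727] open 0.0271 F [ 0.1  0.1 -1.2] q [-0.34  0.03 -0.46  1.07  0.   -0.82]
tool x [ 0.003 -0.001 -1.   ] jaw 117.14
twist [-0.06  0.14  0.14]
delta cm: before-rot frame [ 0.28 22.69 27.45] after-rot frame [ 0.27 22.66 27.47]
```

Emit:
send_rows(delta_pos=[[0,1.2,1.4],[0,2,2.4],[0,2.4,2.9],[0,2.4,2.9],[0,2.4,2.9]], twist=[[0,0,0],[0,0,0],[0,0,0],[0,0,0],[0,0,0]], grip=[1.8,1.8,1.8,1.8,1.8])

```text
clock: 22.5
tcp_pos: [0.5136, 0.058, 0.1694]
orientation: [0.686, -0.166, 0.688, 0.166]
contact_force: [0.9, -0.4, -0.6]
opening: 0.0276
```

Emit:
send_rows(delta_pos=[[0,2.4,2.9],[0,2.4,2.9],[0,2.4,2.9],[0,2.2,2.7],[0,0,0]], twist=[[0,0,0],[0,0,0],[0,0,0],[0,0,0],[0,0,0]], grip=[1.8,1.8,1.8,1.8,1.8])

```text
clock: 23.0
tcp_pos: [0.5737, 0.1956, 0.1693]
orientation: [0.687, -0.167, 0.687, 0.168]
contact_force: [0.3, -0.5, -1.2]
opening: 0.0272
```

Emit:
send_rows(delta_pos=[[0,0,0],[0,0,0]], twist=[[0,0,0],[0,0,0]], grip=[1.8,1.8])

```text
clock: 23.2
tcp_pos: [0.5718, 0.1914, 0.1697]
orientation: [0.686, -0.166, 0.688, 0.166]
contact_force: [0.0, 0.7, 0.1]
opening: 0.0275
```

Run:
```python
from h import *
goto([.5925,.2339,.04],117.2)
c=cam('wrist'); im=robot.snapshot('wrist'); cv2.imwrite('pics/w12.png',im); np.savez('w12.npz',K=c[0],R=c[1],t=c[2])
for p in([.5925,.2339],[.5475,.3193],[.5054,.1888],[.5265,.2541]):print(proj(c,p+[.024]))
```

```text
t 23.2 tcp [0.5718 0.1914 0.1697] open 0.0275 F [0.  0.7 0.1] q [ 0.22  0.28 -0.17  1.12 -0.   -0.26]
tool x [-0.003 -0.001 -1.   ] jaw 117.14
twist [-0.06 -0.17 -0.02]
delta cm: before-rot frame [12.96  2.84  3.82] after-rot frame [12.97  2.84  3.78]
[315.233654   244.89141656]
[436.13119524 243.56032615]
[317.88248181 118.6149814 ]
[379.67005999 183.96468597]
```

View pics/w12.png

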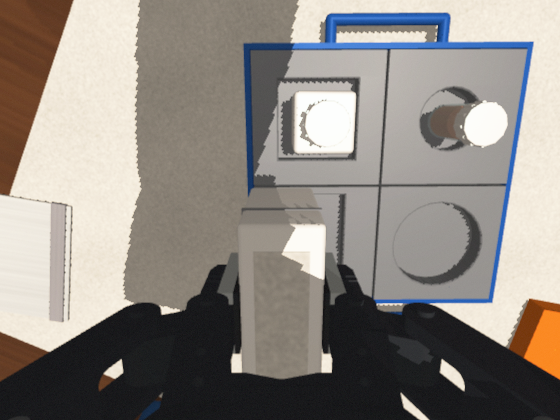

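Emit:
send_rows(delta_pos=[[0,1.4,1.9],[0.5,1.4,1.9],[3,0,0],[3.5,0,0],[2,0,0]], twist=[[0,0,0],[0,0,0],[0,0,0],[0,0,0],[0,0,0]], grip=[1.8,1.8,1.8,1.8,1.8])

```text
clock: 23.75
tcp_pos: [0.5921, 0.2329, 0.0781]
orientation: [0.686, -0.166, 0.689, 0.165]
contact_force: [-0.9, -0.4, -0.8]
opening: 0.0271
```

Emit:
send_rows(delta_pos=[[0.5,0,0],[0,0,0],[0,0,0]], twist=[[0,0,0],[0,0,0],[0,0,0]], grip=[1.8,1.8,1.8])

```text
clock: 24.05
tcp_pos: [0.5953, 0.2342, 0.0773]
orientation: [0.688, -0.166, 0.687, 0.166]
contact_force: [0.8, -0.3, 0.1]
opening: 0.0272
```

Run:
```python
from h import *
goto([.5925,.2339,.04],117.2)
cv2.imwrite('pics/w13.png',robot.snapshot('wrist'))
```

```text
t 24.05 tcp [0.5953 0.2342 0.0773] open 0.0272 F [ 0.8 -0.3  0.1] q [ 0.27  0.42 -0.18  0.96 -0.   -0.2 ]
tool x [ 0.002  0.001 -1.   ] jaw 117.1
twist [-0.1   0.13  0.03]
delta cm: before-rot frame [ 3.73  0.1  -0.27] after-rot frame [ 3.73  0.1  -0.26]
```

View pics/w13.png

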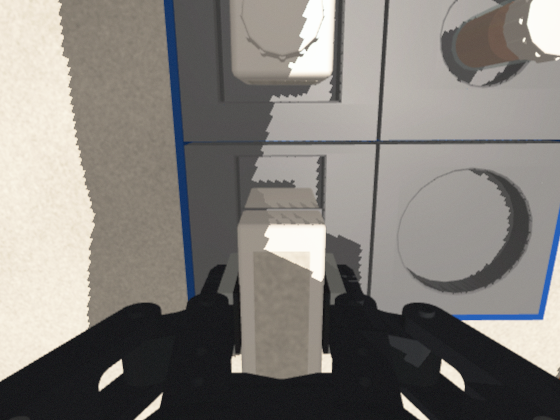

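Aligned with the slot. Correct z by −0.25 and descend.

Emit:
send_rows(delta_pos=[[1.2,0.1,-0.25],[1,0,0],[0.7,0,0],[0.4,0,0],[0,0,0]], twist=[[0,0,0],[0,0,0],[0,0,0],[0,0,0],[0,0,0]], grip=[1.8,1.8,1.8,1.8,1.8])

```text
clock: 24.6
tcp_pos: [0.5907, 0.2341, 0.0416]
orientation: [0.687, -0.166, 0.688, 0.166]
contact_force: [-1.2, -0.0, -0.2]
opening: 0.0273
```

Emit:
send_rows(delta_pos=[[0.15,0,0],[0.15,0,0],[0,0,0],[0,0,0]], twist=[[0,0,0],[0,0,0],[0,0,0],[0,0,0]], grip=[1.8,1.8,1.8,1.8])

```text
clock: 25.0
tcp_pos: [0.5918, 0.2343, 0.0401]
orientation: [0.688, -0.166, 0.687, 0.166]
contact_force: [0.3, 0.3, 0.0]
opening: 0.0276
```

Emit:
send_rows(delta_pos=[[0.15,0,0],[0,0,0],[0,0,0]], twist=[[0,0,0],[0,0,0],[0,0,0]], grip=[1.8,1.8,1.8])

```text
clock: 25.3
tcp_pos: [0.5918, 0.2344, 0.0401]
orientation: [0.688, -0.166, 0.687, 0.166]
contact_force: [-1.7, -1.2, 8.8]
opening: 0.0273
```

Emit:
send_rows(delta_pos=[[-0.1,0,0],[0,0,0],[0,0,0],[0,0,0],[0,0,0]], twist=[[0,0,0],[0,0,0],[0,0,0],[0,0,0],[0,0,0]], grip=[3,3.5,4,4.5,5])

```text
clock: 25.8
tcp_pos: [0.5914, 0.2343, 0.0391]
orientation: [0.687, -0.166, 0.687, 0.166]
contact_force: [0.1, -0.3, 0.2]
opening: 0.05
```

Emit:
send_rows(delta_pos=[[-1.5,0,0],[-3,0,0],[-4,0,0],[-4,0,0],[-2,0,0]], twist=[[0,0,0],[0,0,0],[0,0,0],[0,0,0],[0,0,0]], grip=[5,5,5,8.5,8.5])

```text
clock: 26.3
tcp_pos: [0.5938, 0.2349, 0.1901]
orientation: [0.69, -0.166, 0.685, 0.166]
contact_force: [0.5, -0.3, 0.4]
opening: 0.0772
```

Run:
```python
from h import *
goto([.595,-.34,.19],117.3)
cv2.imwrite('pics/w14.png',robot.snapshot('wrist'))
```

```text
t 26.3 tcp [0.5938 0.2349 0.1901] open 0.0772 F [ 0.5 -0.3  0.4] q [ 0.28  0.32 -0.07  1.17  0.   -0.2 ]
tool x [ 0.007  0.002 -1.   ] jaw 117.14
twist [-0.16  0.41  0.08]
delta cm: before-rot frame [ -0.11 -51.22 -26.12] after-rot frame [ 1.000e-02 -5.114e+01 -2.626e+01]
```

View pics/w14.png

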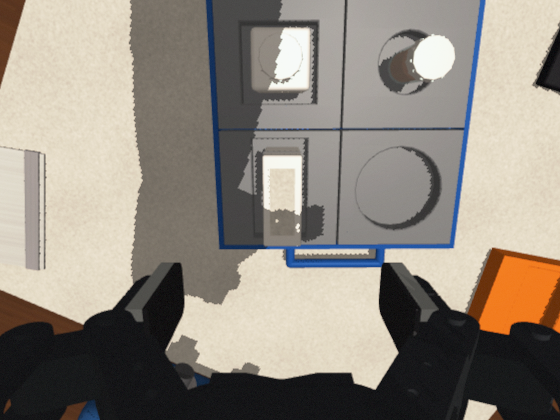

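Emit:
send_rows(delta_pos=[[0,-3.65,-1.9],[0,-3.65,-1.9],[0,-3.65,-1.9],[0,-3.65,-1.9],[0,-3.65,-1.9]], twist=[[0,0,0],[0,0,0],[0,0,0],[0,0,0],[0,0,0]], grip=[8.5,8.5,8.5,8.5,8.5])

```text
clock: 26.85
tcp_pos: [0.5899, 0.027, 0.1848]
orientation: [0.688, -0.166, 0.687, 0.166]
contact_force: [0.0, 0.1, -0.6]
opening: 0.0849
```

Emit:
send_rows(delta_pos=[[0,-3.65,-1.9],[0,-3.65,-1.9],[0,-3.65,-1.9],[0,-3.65,-1.9],[0,-3.65,-1.9]], twist=[[0,0,0],[0,0,0],[0,0,0],[0,0,0],[0,0,0]], grip=[8.5,8.5,8.5,8.5,8.5])

```text
clock: 27.35
tcp_pos: [0.5886, -0.1788, 0.1848]
orientation: [0.687, -0.166, 0.687, 0.166]
contact_force: [0.5, -0.1, -0.2]
opening: 0.0849
```

Emit:
send_rows(delta_pos=[[0,-3.65,-1.9],[0,-3.65,-1.9],[0,-3.65,-1.9],[0,-3.65,-1.9],[0,0,0]], twist=[[0,0,0],[0,0,0],[0,0,0],[0,0,0],[0,0,0]], grip=[8.5,8.5,8.5,8.5,8.5])

```text
clock: 27.85
tcp_pos: [0.5877, -0.3472, 0.1845]
orientation: [0.688, -0.165, 0.688, 0.163]
contact_force: [0.7, 1.2, -0.1]
opening: 0.0851
```

Emit:
send_rows(delta_pos=[[0,0,0],[0,0,0]], twist=[[0,0,0],[0,0,0]], grip=[8.5,8.5])

```text
clock: 28.05
tcp_pos: [0.5877, -0.3408, 0.1842]
orientation: [0.687, -0.166, 0.687, 0.166]
contact_force: [0.7, -0.0, 0.2]
opening: 0.0851
```

Run:
```python
from h import *
goto([.595,-.34,.19],117.3)
c=cam('wrist'); im=robot.snapshot('wrist'); cv2.imwrite('pics/w15.png',im); np.savez('w15.npz',K=c[0],R=c[1],t=c[2])
u,v=map(int,proj(c,[.595,-.34,.06])); print(u,v)
crop(im,u-55,v-60,u+55,v+55,5,'pics/w15c.png')
```

```text
t 28.05 tcp [ 0.5877 -0.3408  0.1842] open 0.0851 F [ 0.7 -0.   0.2] q [-0.62  0.4   0.03  1.2   0.   -1.1 ]
tool x [-0.001  0.001 -1.   ] jaw 117.17
twist [-0.13 -0.01 -0.06]
delta cm: before-rot frame [-0.58 -0.27  0.69] after-rot frame [-0.58 -0.27  0.69]
275 214
```

View pics/w15.png

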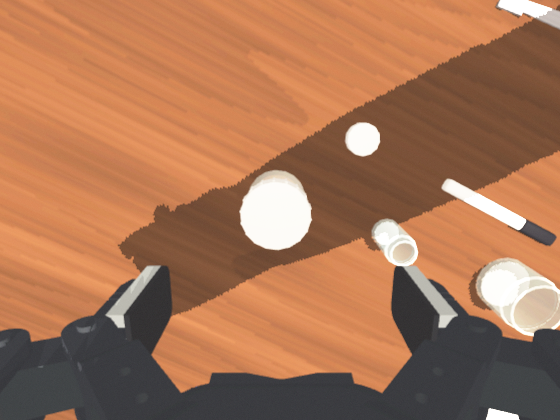

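View pics/w15c.png

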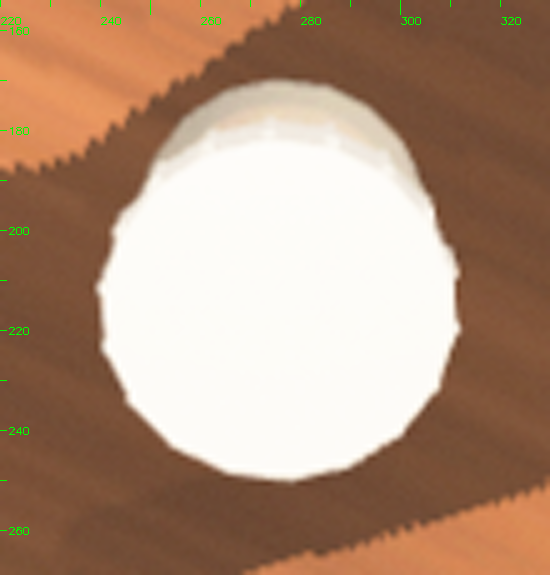

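Run:
```python
from h import *
c=tuple(np.load('w15.npz')[k] for k in 'KRt')
p=back(c,275.5,215.5,.06);print(p,np.linalg.norm(back(c,239.5,215.5,.06)-back(c,311.5,215.5,.06)))
print('ovial',back(c,403,252,.052),'ojar',back(c,540,305,.052))
goto([p[0],p[1],.04],117.3)
```

```text
[ 0.59562327 -0.33987898  0.06      ] 0.051977907377054
ovial [ 0.5791784  -0.23888695  0.052     ] ojar [ 0.56778728 -0.1173733   0.052     ]
t 28.1 tcp [ 0.5878 -0.3404  0.1843] open 0.085 F [0.3 0.2 0.1] q [-0.62  0.4   0.03  1.2   0.   -1.1 ]
tool x [-0.     0.001 -1.   ] jaw 117.21
twist [-0.09 -0.   -0.05]
delta cm: before-rot frame [14.43 -0.32  0.72] after-rot frame [14.43 -0.31  0.72]
```

Emit:
send_rows(delta_pos=[[2,-0.3,0.7],[3.5,0,0],[3.5,0,0],[3,0,0],[1.9,0,0]], twist=[[0,0,0],[0,0,0],[0,0,0],[0,0,0],[0,0,0]], grip=[8.5,8.5,8.5,8.5,8.5])

```text
clock: 28.6
tcp_pos: [0.5942, -0.3383, 0.0426]
orientation: [0.686, -0.165, 0.688, 0.168]
contact_force: [0.1, 0.4, -0.1]
opening: 0.0851
```

Emit:
send_rows(delta_pos=[[0.2,0,0],[0,0,0],[0,0,0]], twist=[[0,0,0],[0,0,0],[0,0,0]], grip=[8,7.5,7])

```text
clock: 28.9
tcp_pos: [0.5968, -0.3414, 0.0452]
orientation: [0.688, -0.167, 0.687, 0.165]
contact_force: [0.1, -0.1, 0.3]
opening: 0.0699
```

Run:
```python
from h import *
goto([.5956,-.3399,.04],117.3)
cv2.imwrite('pics/w16.png',robot.snapshot('wrist'))
```

```text
t 28.9 tcp [ 0.5968 -0.3414  0.0452] open 0.0699 F [ 0.1 -0.1  0.3] q [-0.61  0.53 -0.09  0.95  0.   -1.09]
tool x [ 0.002 -0.002 -1.   ] jaw 117.19
twist [-0.11  0.08  0.15]
delta cm: before-rot frame [ 0.52  0.19 -0.04] after-rot frame [ 0.52  0.19 -0.04]
```

View pics/w16.png

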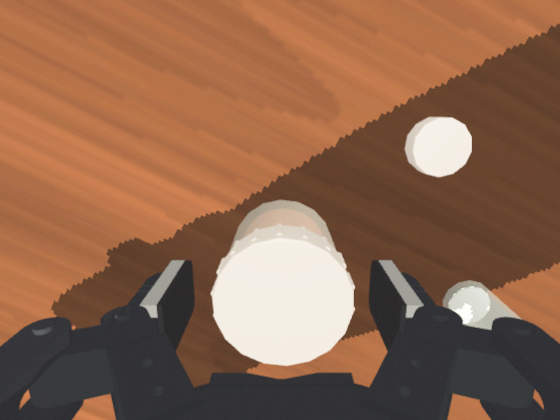

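Jar centred between the pads, open vial clear of the right finger. Lower 5 mm and close.

Emit:
send_rows(delta_pos=[[0.4,0.1,0],[0.1,0,0],[0,0,0],[0,0,0],[0,0,0]], twist=[[0,0,0],[0,0,0],[0,0,0],[0,0,0],[0,0,0]], grip=[7,6.5,5.5,4,4])

```text
clock: 29.45
tcp_pos: [0.5954, -0.3407, 0.0389]
orientation: [0.688, -0.166, 0.687, 0.166]
contact_force: [-1.1, 0.1, 1.8]
opening: 0.0503
```

Emit:
send_rows(delta_pos=[[0,0,0],[0,0,0],[0,0,0]], twist=[[0,0,0],[0,0,0],[0,0,0]], grip=[4,4,4])

```text
clock: 29.75
tcp_pos: [0.5954, -0.3407, 0.0389]
orientation: [0.688, -0.166, 0.687, 0.166]
contact_force: [0.8, -0.3, 4.6]
opening: 0.0501
```

Emit:
send_rows(delta_pos=[[-1,0,0],[-2,0,0],[-3,0,0],[-3.5,0,0],[-3,0,0]], twist=[[0,0,0],[0,0,0],[0,0,0],[0,0,0],[0,0,0]], grip=[4,4,4,4,4])

```text
clock: 30.25
tcp_pos: [0.5947, -0.3401, 0.1645]
orientation: [0.687, -0.166, 0.688, 0.166]
contact_force: [0.7, -0.4, -0.4]
opening: 0.0506
```

Emit:
send_rows(delta_pos=[[-1.5,0,0],[0,0,0]], twist=[[0,0,0],[0,0,0]], grip=[4,4])

```text
clock: 30.45
tcp_pos: [0.5964, -0.3413, 0.1811]
orientation: [0.689, -0.167, 0.686, 0.165]
contact_force: [0.7, 0.3, -1.3]
opening: 0.0504
```

Run:
```python
from h import *
goto([.5475,.3193,.18],117.3)
cv2.imwrite('pics/w17.png',robot.snapshot('wrist'))
```

```text
t 30.45 tcp [ 0.5964 -0.3413  0.1811] open 0.0504 F [ 0.7  0.3 -1.3] q [-0.61  0.41  0.04  1.19 -0.   -1.09]
tool x [ 0.004 -0.003 -1.   ] jaw 117.14
twist [-0.16  0.13  0.25]
delta cm: before-rot frame [-0.09 61.02 25.79] after-rot frame [ 0.11 60.95 25.95]
```

View pics/w17.png

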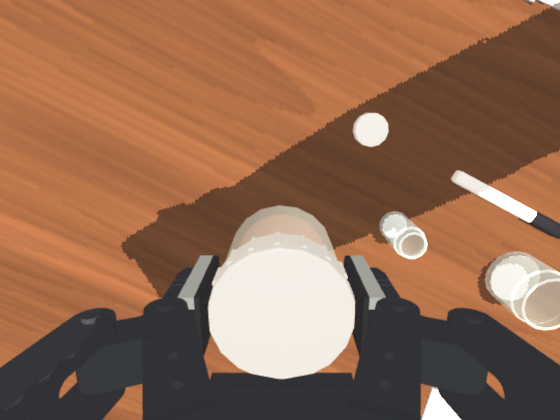

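Emit:
send_rows(delta_pos=[[0,1.2,0.5],[0,2.3,1],[0,3.4,1.45],[0,3.4,1.45],[0,3.4,1.45]], twist=[[0,0,0],[0,0,0],[0,0,0],[0,0,0],[0,0,0]], grip=[4,4,4,4,4])

```text
clock: 31.0
tcp_pos: [0.5824, -0.1889, 0.1754]
orientation: [0.686, -0.165, 0.689, 0.167]
contact_force: [0.3, -0.1, 0.3]
opening: 0.0504
```

Emit:
send_rows(delta_pos=[[0,3.4,1.45],[0,3.4,1.45],[0,3.4,1.45],[0,3.4,1.45],[0,3.4,1.45]], twist=[[0,0,0],[0,0,0],[0,0,0],[0,0,0],[0,0,0]], grip=[4,4,4,4,4])

```text
clock: 31.5
tcp_pos: [0.5689, -0.005, 0.1757]
orientation: [0.686, -0.165, 0.689, 0.167]
contact_force: [0.3, -0.5, -1.2]
opening: 0.0499
```

Emit:
send_rows(delta_pos=[[0,3.4,1.45],[0,3.4,1.45],[0,3.4,1.45],[0,3.4,1.45],[0,3.4,1.45]], twist=[[0,0,0],[0,0,0],[0,0,0],[0,0,0],[0,0,0]], grip=[4,4,4,4,4])

```text
clock: 32.0
tcp_pos: [0.5557, 0.1786, 0.1756]
orientation: [0.686, -0.166, 0.689, 0.166]
contact_force: [0.1, -0.7, -0.8]
opening: 0.0506
```

Emit:
send_rows(delta_pos=[[0,3.4,1.45],[0,3.4,1.45],[0,3.2,1.35],[0,1.5,0.6],[0,0,0]], twist=[[0,0,0],[0,0,0],[0,0,0],[0,0,0],[0,0,0]], grip=[4,4,4,4,4])

```text
clock: 32.5
tcp_pos: [0.5471, 0.303, 0.1762]
orientation: [0.686, -0.167, 0.688, 0.167]
contact_force: [-0.7, -0.6, -1.5]
opening: 0.0504
```

Emit:
send_rows(delta_pos=[[0,0,0],[0,0,0]], twist=[[0,0,0],[0,0,0]], grip=[4,4])

```text
clock: 32.7
tcp_pos: [0.5487, 0.3, 0.1776]
orientation: [0.687, -0.166, 0.688, 0.165]
contact_force: [0.5, -0.3, -0.4]
opening: 0.0503
```

Run:
```python
from h import *
goto([.5475,.3193,.048],117.3)
```

```text
t 32.7 tcp [0.5487 0.3    0.1776] open 0.0503 F [ 0.5 -0.3 -0.4] q [ 0.4   0.32 -0.11  1.15 -0.   -0.08]
tool x [-0.001 -0.001 -1.   ] jaw 117.07
twist [-0.23 -0.11  0.02]
delta cm: before-rot frame [12.95  1.78  0.79] after-rot frame [12.96  1.77  0.77]
```

Emit:
send_rows(delta_pos=[[0,1.75,0.75],[2,0,0],[3,0,0],[3,0,0],[1.5,0,0]], twist=[[0,0,0],[0,0,0],[0,0,0],[0,0,0],[0,0,0]], grip=[4,4,4,4,4])

```text
clock: 33.2
tcp_pos: [0.5463, 0.3194, 0.0806]
orientation: [0.686, -0.166, 0.689, 0.165]
contact_force: [-0.1, -0.1, -0.8]
opening: 0.0505
```

Emit:
send_rows(delta_pos=[[0,0,0],[0,0,0],[0,0,0]], twist=[[0,0,0],[0,0,0],[0,0,0]], grip=[4,4,4])

```text
clock: 33.5
tcp_pos: [0.5495, 0.321, 0.0853]
orientation: [0.689, -0.166, 0.686, 0.166]
contact_force: [0.8, -0.2, -0.6]
opening: 0.0506
```

Run:
```python
from h import *
goto([.5475,.3193,.048],117.3)
cv2.imwrite('pics/w18.png',robot.snapshot('wrist'))
```

```text
t 33.5 tcp [0.5495 0.321  0.0853] open 0.0506 F [ 0.8 -0.2 -0.6] q [ 0.43  0.41 -0.19  0.97  0.   -0.05]
tool x [ 0.003  0.002 -1.   ] jaw 117.13
twist [-0.17  0.2   0.01]
delta cm: before-rot frame [ 3.73 -0.06 -0.27] after-rot frame [ 3.73 -0.06 -0.26]
```

View pics/w18.png

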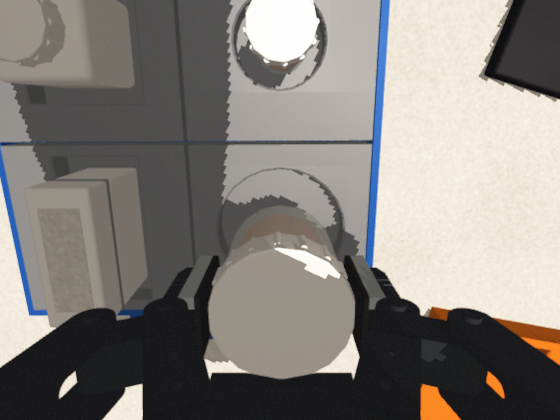

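Emit:
send_rows(delta_pos=[[1.2,0,-0.2],[1,0,0],[0.7,0,0],[0.4,0,0],[0,0,0]], twist=[[0,0,0],[0,0,0],[0,0,0],[0,0,0],[0,0,0]], grip=[4,4,4,4,4])

```text
clock: 34.05
tcp_pos: [0.5452, 0.3191, 0.049]
orientation: [0.687, -0.166, 0.688, 0.166]
contact_force: [0.4, -0.8, -0.8]
opening: 0.0506
```

Emit:
send_rows(delta_pos=[[0.15,0,0],[0.1,0,0],[0,0,0],[0,0,0]], twist=[[0,0,0],[0,0,0],[0,0,0],[0,0,0]], grip=[4,4,4,4])

```text
clock: 34.45
tcp_pos: [0.5464, 0.3196, 0.0481]
orientation: [0.688, -0.166, 0.687, 0.166]
contact_force: [-0.0, 0.0, -0.7]
opening: 0.0504
```

Emit:
send_rows(delta_pos=[[0.15,0,0],[0,0,0],[0,0,0]], twist=[[0,0,0],[0,0,0],[0,0,0]], grip=[4,4,4])

```text
clock: 34.75
tcp_pos: [0.5466, 0.3197, 0.0479]
orientation: [0.688, -0.166, 0.687, 0.166]
contact_force: [-2.2, -1.9, 6.0]
opening: 0.0503
```

Emit:
send_rows(delta_pos=[[-0.1,0,0],[0,0,0],[0,0,0],[0,0,0],[0,0,0]], twist=[[0,0,0],[0,0,0],[0,0,0],[0,0,0],[0,0,0]], grip=[5.4,5.9,6.4,6.9,7])

```text
clock: 35.25
tcp_pos: [0.5461, 0.3194, 0.0471]
orientation: [0.687, -0.166, 0.687, 0.166]
contact_force: [0.5, 0.4, -0.6]
opening: 0.0699
```

Emit:
send_rows(delta_pos=[[-1.5,0,0],[-3,0,0],[-4,0,0],[-4,0,0],[-4,0,-2]], twist=[[0,0,0],[0,0,0],[0,0,0],[0,0,0],[0,0,0]], grip=[7,7,7,7,7])

```text
clock: 35.75
tcp_pos: [0.5302, 0.3111, 0.2153]
orientation: [0.689, -0.166, 0.686, 0.166]
contact_force: [0.1, -0.3, 0.6]
opening: 0.0698
```

Emit:
send_rows(delta_pos=[[-2,-2,-3],[0,-1,-4],[0,0,-2],[0,0,0],[0,0,0]], twist=[[0,0,0],[0,0,0],[0,0,0],[0,0,0],[0,0,0]], grip=[7,7,7,7,7])

```text
clock: 36.25
tcp_pos: [0.4624, 0.2427, 0.2335]
orientation: [0.688, -0.166, 0.687, 0.166]
contact_force: [0.8, 0.7, 0.3]
opening: 0.0699
```

Run:
```python
from h import *
goto([.5475,.3193,.048],117.3)
c=cam('wrist');np.savez('w19.npz',K=c[0],R=c[1],t=c[2])
cv2.imwrite('pics/w19.png',robot.snapshot('wrist'))
for n,p in(('jar',[.5475,.3193,.069]),('vial',[.4605,.2743,.071]),('bot',[.5054,.1888,.075]),('sl',[.5925,.2339,.065])): print(n,proj(c,p))
cv2.imwrite('pics/scene9.png',robot.snapshot('scene'))
```

```text
t 36.25 tcp [0.4624 0.2427 0.2335] open 0.0699 F [0.8 0.7 0.3] q [ 0.36  0.1  -0.26  1.21  0.   -0.11]
tool x [ 0.002  0.001 -1.   ] jaw 117.13
twist [-0.17  0.14  0.01]
delta cm: before-rot frame [18.58  2.94 11.02] after-rot frame [18.55  2.9  11.07]
jar [312.54064044 312.42633526]
vial [314.94521233 208.0205622 ]
bot [196.84430598 210.47895396]
sl [206.20374144 311.18238463]
```

View pics/w19.png

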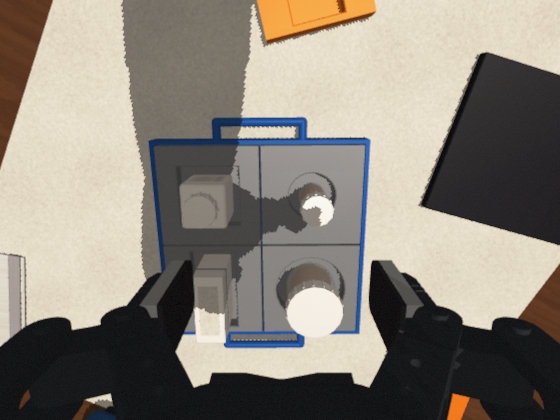

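View pics/scene9.png

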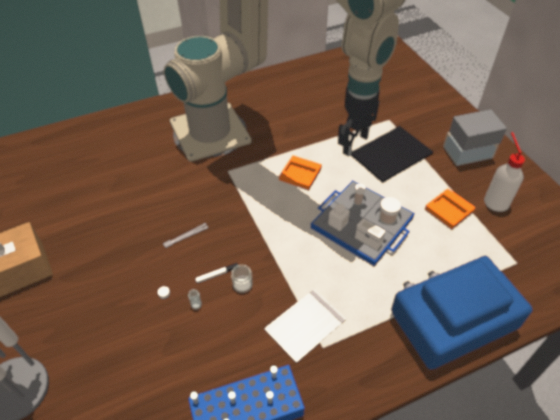

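Run:
```python
from h import *
print(robot.sense()['qvel'].round(3)); print(robot.sign_off())
```

```text
[ 0.001  0.015  0.003  0.003  0.002 -0.   ]
the job is handed in; nothing more can be done
None
```

All four sealed samples are standing in their own wells in the caddy, and I handed the job in at about 36 s of the 109 s allowed. The sign-off gives no verdict.

- **Placing:** I moved the vial, bottle, slide box and jar in that order. Each was lowered until the wrist force rose (6 to 10 N), at the grip height expected for the well floor, and only then released.
- **Final wrist picture:** all four stand upright. The tops of the jar, vial and bottle were about 2 to 3 px (2 to 3 mm) from where a centred sample would show. The slide box was about 5 px (4 to 5 mm) off, the largest disagreement, but inside the 14 mm tolerance.
- **Look-alikes:** the scene picture shows the open jar and open vial upright where they began, and nothing touched them.
- **Robot:** at hand-in the gripper was clear of everything and at rest.
- **Calibration:** the first overhead and scene views differed by up to 9 mm, so I used the wrist-camera measurements for the grasps and placings. Those matched the known sizes to within about 1.5 mm.

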